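# Load the last cigar in the ratchet box press, latch the keeper and pump the press tight

### The job

Finish loading the cigar box press: lay the loose cigar from the right-hand bay into the gap in the press tray, lengthwise like the three already there. Then swing the keeper bar over the row and push its end loop down into the snap hook until the gate flicks shut, and only then pump the ratchet lever, a tooth a stroke, until the springs behind the pressure plate are squeezed to about half their travel. Move the plate by its lever only, let the lever come back to rest, and leave the ring gauge and the cap punch where they are.

Things in the scene. Friction and masses are not known exactly. Their poses are not given: they have to be found in the camera images.
- press: the press, fixed in the left-hand bay: dark wooden base 176 mm (x) by 360 mm (y). Origin at table level under the middle of the fixed jaw's inner face; y runs along the row from the fixed jaw towards the lever, x along the cigars (away from the robot), z up. In mm: tray bed at z 28 between rails (12 high) at x -80 and 80; fixed jaw y -20 to 0, top z 48; lever pivot y 255, z 15
- last_cigar_mid (a point): middle of the axis of the loose cigar, which lies in the right-hand bay: 148 mm long, 21 mm thick, about 35 g; x runs along the cigar (it may have rolled about x)
- row_cigar_1_mid (a point): middle of the axis of the cigar next to the fixed jaw, 145 mm long, 21 mm thick; x runs along it. All cigars in the tray lie along the press's x, their axes 10.6 mm above the bed
- row_cigar_2_mid (a point): the same of the second cigar in the tray
- row_cigar_3_mid (a point): the same of the third cigar in the tray; the gap for the last one is between it and the pressure plate
- plate_face (a point): middle of the pressure plate's face that looks at the row, 12 mm above the bed; the plate is 152 mm wide, 10 mm thick, its top at press z 49.5. The gap to the third cigar is 67 to 86 mm at the start
- press_plate (a joint): how far the two springs behind the plate are squeezed, in m: 0 free, 0.030 solid (half is 0.015). Two steel pins stick out of the back of the crosshead by this much more than at rest. Squeezing starts with 2 N and takes 0.42 N more per mm; a stroke past contact adds up to 12 mm
- carriage: the steel crosshead that carries plate and springs, with the toothed rack behind it; slides along the press's -y towards the fixed jaw and is kept from going back by a pawl. Moves 12 mm a tooth, stiffly (about 6 N); its origin moves with it and stands at the press's origin when fully back
- keeper (a joint): angle of the keeper, a 26 mm wide, 10 mm thick wooden bar hinged over the fixed jaw (hinge along press x at y -12 mm, z 56 mm): 0 shut, level over the row; 1.74 to 1.86 open, leaning back past upright towards press -y. Pushed past upright it falls, slowly, and comes to rest on the gate at about 0.06
- keeper_knob (a point): middle of the top of the brass knob (16 mm wide) on the keeper, 185 mm from the hinge along the bar, 16 mm off the bar's middle line on the side that is up when shut (then at press y 173, z 72 mm). Wood and brass end 206 mm, the steel loop 235 mm from the hinge. Pressing here with 5 to 9 N takes the loop past the gate
- snap_gate (a joint): angle of the sprung gate in the mouth of the snap hook: 0 shut, grows as the loop pushes it inward, springs back to 0 over the loop
- lever_handle (a point): middle of the turned wooden handle of the pump lever (23 mm thick, 55 mm long), 117 mm from the pivot; the handle's end is 140 mm from the pivot. At rest the lever leans 0.27 rad from upright towards press +y, at the end of a stroke as much towards -y
- pump_lever (a joint): angle of the lever: 0 at rest, grows as the handle is pushed towards press -y, 0.54 at the end of the stroke (handle travel 63 mm). A full stroke (over about 0.50) advances the rack by one tooth, 12 mm (the first may move it less); a spring brings the lever back by itself when let go. Takes 4 to 9 N at the handle
- ring_gauge: bystander: flat wooden ring gauge, 46 x 150 x 9 mm, in the right-hand bay behind the loose cigar; origin under its middle, long along y
- cap_punch: bystander: brass cap punch standing upright, 25 mm wide, 60 mm high, in the right-hand bay; origin under its middle
- snap_hook (a point): where the loop's end rod comes to rest in the snap hook (press y 223, z 56 mm); a 14 mm wide steel hook that opens upward, below the head of the press; the loop goes over it

How it is judged (in metres and radians):
On the way, in this order (a step that is already met when the one before it is completed fails the run):
1. the loose cigar lies let go in the tray gap, along the other three, with the keeper still open (x of last_cigar_mid in the frame of press between -0.014 and 0.014 m and y of last_cigar_mid in the frame of press between 0.07 and 0.148 m and z of last_cigar_mid in the frame of press below 0.043 m and angle between the x axis of last_cigar_mid and the x axis of press, either way round below 0.2 rad and contact force between the fingers and last_cigar below 0.1 N and value of joint keeper above 1 rad), for 0.2 s.
2. the keeper is down with its loop in the hook and the gate shut, before the springs are squeezed (value of joint keeper below 0.03 rad and value of joint snap_gate below 0.15 rad and value of joint press_plate below 0.004 m), for 0.2 s.
At the end, for the whole second after the job is handed in: the four cigars lie side by side on the tray bed, closed up against the fixed jaw; the keeper is down with its loop in the hook and the gate shut; the springs behind the plate are squeezed by 9 to 21 mm of their 30 mm; the lever is back at rest and nothing moves (value of joint press_plate between 0.009 and 0.021 m and value of joint keeper below 0.03 rad and value of joint snap_gate below 0.15 rad and value of joint pump_lever below 0.06 rad and linear speed of carriage below 0.01 m/s and y of last_cigar_mid in the frame of press between 0.065 and 0.085 m and x of last_cigar_mid in the frame of press between -0.014 and 0.014 m and z of each of last_cigar_mid, row_cigar_1_mid, row_cigar_2_mid, row_cigar_3_mid in the frame of press below 0.043 m and y of row_cigar_1_mid in the frame of press between 0 and 0.02 m and y of row_cigar_2_mid in the frame of press between 0.02 and 0.042 m and y of row_cigar_3_mid in the frame of press between 0.042 and 0.064 m); the robot touches nothing.
It fails at once if the plate, crosshead or rack is pushed by the gripper or arm itself (over 5 N) instead of by the lever (contact force between any of the fingers, the arm and carriage above 5 N).
It fails at once if the ring gauge or the cap punch is moved by more than 30 mm (distance of any of ring_gauge, cap_punch from where it was at the start of the episode above 0.03 m).
It also fails if it takes over 67 s, if anything falls off the work surface, if the arm or the gripper's body presses on something with over 40 N, if the wrist force passes 120 N, or if a joint passes its speed limit or range.

### The arm

A 7-joint arm with a two-finger parallel gripper is mounted at the origin on a cart in front of the work surface, level with it; the furniture and walls round the work are solid. World frame = base frame: x ahead of the robot, y to its left, z up, the work surface at z = 0. Lengths are in mm, angles in rad, forces in N, time in s.
With the tool pointing down it reaches from about 400 to 900 mm from the base axis. Payload 5.5 kg.
Tool frame: the origin (TCP) lies at the very end of the fingers, on their centre line; the grasp point (between the pads) lies 19 mm behind it (r.grip_point_offset is the distance from the TCP to the grasp point, in mm); z points along the fingers, y is the line along which they close (so a half turn about z gives the same grasp; the last joint's range is limited). The gripper opens to 92 mm and grips with 3 to 60 N. Pads are 19 mm wide; open, the fingers measure 130 mm over their backs; the gripper's body (75 mm by 190 mm) begins 47 mm behind the grasp point.
Start: joints at [-0.882, 0.501, -0.427, 1.55, 0.221, 1.138, -0.21], TCP at [268.445, 591.978, 188.829] pointing down, gripper open.
Joint ranges: [-2.88, 2.88], [-0.31, 2.03], [-1.54, 1.56], [0.2, 2.42], [-1.41, 4.55], [0.19, 2.02], [-2.57, 2.57]. Speed limits (rad/s): [2.57, 2.57, 3.14, 3.14, 3.14, 3.14, 3.14].

### API

Orientations are given as a 3x3 rotation matrix whose columns are the frame's x, y, z axes.
In Python, from plant import r gives the robot as it stands. The module is installed in compiled form; this text tells all that it offers.
- The arm moves only by the tool drive_tool, never from a script. Its argument "deltas" is a list of rows, each a list of 2 entries, a list of its own where there are three numbers: the shift along the tool's x, y, z in cm, then the turn about the tool's z in degrees. In form: [[[tx, ty, tz], yaw], ...]. A call has exactly 5 rows; each row is the pose to reach, as a shift and turn from the pose commanded when the call began, along the tool's axes at that moment; what a row does not reach only later rows make up. A row lasts 1/10 s, in which the tool goes at most 50 mm and 8.59 degrees, less where a joint would pass 70% of its speed; a pose out of reach is approached as far as the arm can. A call with a gripper value outside its range is refused whole. "fingers" is the closure, from 0 (fully open) to 1 (shut), set as the call begins (left out, the last holds). The fingers move at their own pace and stop on an object; "grip_force" is the grip in N (left out, the last holds). Time passes only in rows, so rows that repeat a pose let the fingers close, or fill a call up. It gives the time, the measured TCP pose, the force, the opening and the grip force at its end, in the units of the state.
- r.read_state(): the state, without advancing time (a new reading comes with each control period).
- r.snapshot(name): name is "scene" or "top"; returns a dict with "image" (400x640x3 uint8, red, green, blue), "z_map" (400x640 float32, mm along the optical axis (not along the pixel's ray), 0 where there is no reading), "fov_y" (degrees; the focal length in pixels is half the picture's height over the tangent of half this angle, whatever the lens; pixels are square), "cx", "cy" (the principal point, pixels), "eye" and "attitude" of the camera in the world. Camera axes: x right, y down, z forward; pixel columns grow to the right and rows downward; lengths in mm; the calibration is good to about 2 mm. A picture is of the moment at which its call begins.
- r.close_job(): hands the job in; it is judged then, once.
The state is a dict: "t": time; "qpos": joint angles; "dq": joint speeds; "tau": joint torques, N m; "position": TCP position; "tool_rot": TCP orientation; "wrist_force": force on the tool from outside, world axes, zero at the start; "moment": the same for the moment, N m; "finger_gap": finger opening in mm; "gripper_force": force on a finger pad.
Only numpy, scipy, OpenCV 4.12 (cv2) and the standard library are available. Lean on these libraries where they do the work, as an engineer would, in place of code of your own. Each camera call takes 0.05 s, during which the arm holds its last target. There are 200 camera calls.

## Working session

There is one attempt and no reset: what is moved stays moved. The work goes in short steps, Python scripts to look and compute and a tool call to move; the robot and the scene stay as the last step left them, time stands still between calls to the robot, and variables do not carry over. Pictures are saved under pics/ and viewed, at most 10 in all, crops included, and the job is handed in when it is done.

Besides the shell and the picture viewer there is one more tool, called after "Call:" as name(argument=value, ...) on one line, values as JSON. drive_tool: Moves the arm, as the interface text tells. Its arguments: {"type":"object","properties":{"deltas":{"type":"array","items":{"type":"array"}},"fingers":{"type":"number"},"grip_force":{"type":"number"}},"required":["deltas"]}

```bash
mkdir -p pics
cat > h.py <<'E'
import numpy as np, cv2
from plant import r
def snap(n,save=None):
    s=r.snapshot(n)
    s['f']=200/np.tan(np.radians(s['fov_y'])/2)
    if save: cv2.imwrite('pics/'+save,s['image'][:,:,::-1])
    return s
def cloud(s):
    z=s['z_map'].astype(float); v,u=np.mgrid[:400,:640]
    c=np.stack([(u-s['cx'])/s['f']*z,(v-s['cy'])/s['f']*z,z],-1)
    return c@np.array(s['attitude']).T+np.array(s['eye'])
E
python3 - <<'E'
from h import *
np.set_printoptions(precision=3,suppress=True)
for n in('scene','top'):
    s=snap(n,n+'1.png'); print(n,s['eye'],s['attitude'],s['fov_y'],s['cx'],s['cy'])
    np.save(n+'1.npy',cloud(s))
st=r.read_state(); print(st)
print(r.grip_point_offset)
E
```

```text
scene [-1026.417  -680.958   873.63 ] [[ 0.41  -0.368  0.834]
 [-0.912 -0.181  0.368]
 [ 0.016 -0.912 -0.41 ]] 42.028534505468194 314.64337476906746 202.75610887257474
top [ 479.613   24.614 1160.25 ] [[ 0.021 -0.999  0.045]
 [-1.    -0.021  0.006]
 [-0.005 -0.045 -0.999]] 57.85746523227258 322.8156906992141 199.2579123723309
{'t': 0.1, 'qpos': array([-0.882,  0.502, -0.427,  1.551,  0.221,  1.138, -0.21 ]), 'dq': array([-0.001, -0.003, -0.001, -0.002, -0.001,  0.002,  0.   ]), 'tau': array([ -0.011, -56.788,  -5.838, -27.992,  -0.069,   0.024,   0.   ]), 'position': array([268.251, 591.319, 187.905]), 'tool_rot': array([[-0.911,  0.413, -0.001],
       [ 0.413,  0.911, -0.002],
       [ 0.   , -0.002, -1.   ]]), 'wrist_force': array([-0.738,  0.316, -0.443]), 'moment': array([ 0.022, -0.005,  0.016]), 'gripper_force': 0.0, 'finger_gap': 91.81231042505101}
18.8
```

View pics/scene1.png

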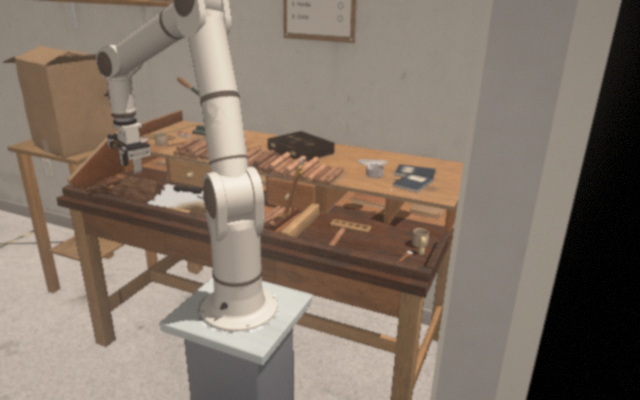

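View pics/top1.png

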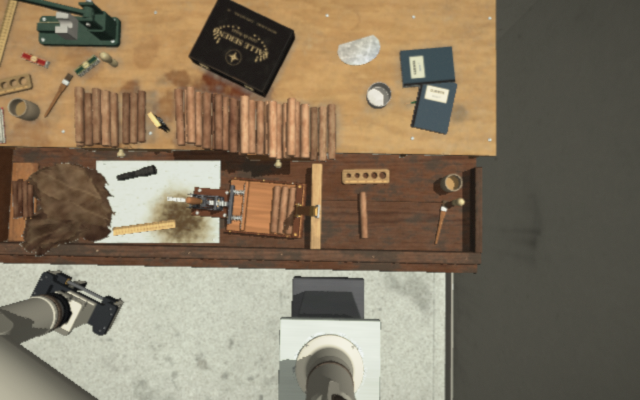

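Run:
```python
from h import *
np.set_printoptions(precision=1,suppress=True,linewidth=150)
im=cv2.imread('pics/top1.png'); c=np.load('top1.npy')
cr=im[155:255,175:335]; cv2.imwrite('pics/crop1.png',cv2.resize(cr,None,fx=5,fy=5,interpolation=cv2.INTER_CUBIC))
# heights
print('z map rows 170..245 step5, cols 180..330 step 5')
for v in range(175,246,6): print(v,c[v,180:330:5,2].round(0).astype(int))
# cigar, gauge, punch
for nm,(a,b,d,e) in dict(cig=(185,245,350,375),gauge=(165,190,335,395),punch=(190,210,450,470)).items():
    p=c[a:b,d:e].reshape(-1,3); q=p[p[:,2]>np.median(c[225:240,380:400,2])+4]
    m=q[:,:2]; cen,sz,ang=cv2.minAreaRect(m.astype(np.float32)); print(nm,len(q),cen,sz,ang,np.percentile(q[:,2],[5,50,95]))
print('floor',np.median(c[225:240,380:400,2]))
```

```text
z map rows 170..245 step5, cols 180..330 step 5
175 [ 0  3  2  5  7  1  4  6  2 -5  4 -1 -2  3 -3 -1  0  0  0 -2  0 -3 -2  1  3  1 -1 52 52  1]
181 [ 0 -1  3  0  2  5  7  3  2 -2 -1 28 26 27 30 30 40 39 40 41 41 -1 -1  1  0  4  1 53 50 -1]
187 [ 6  1  0 10  3  1  0  1 -4  2 49 29 25 50 32 31 30 25 28 46 37 45 29 29 52 13  0 47 52  0]
193 [ 3  5 61 11 13 11  8  9 12 12 48 46 41 49 30 29 28 27 28 46 31 46 46 39 47 10 -1 52 54 -1]
199 [ 49 147 150 124 100  75  11  77  41  11  50  28  25  51  29  25  26  27  31  51  47  48  46  49  48   2   1  51  52  -1]
205 [  6   1  59  33  58  74   9  74  66  43  46  26  29  49  29  31  31  25  30  44  46  41  48  49  66   4  -3 258  47   0]
211 [   2    2    3    6    9   13   11   15   11   11   52   24   32 1160   25   28   26   29   28   48   48   45   50   46  115  173  231  255   51
    2]
217 [  4   3   4   1   1   2   9   8   9   5  46  41  30  40  25  24  26  27  28  47  47  40  47  45  31   1   0 270  48  -3]
223 [-2  2  4  3  2  4  3  3  2 -1 41 30 33 33 27 25 27 25 31 46 49 28 48 50 31  1  0 50 51 -2]
229 [-1  4  6  2  1  4  2  3 -2  0 28 29 27 28 25 27 28 27 45 47 47 43 48 49 25  1 47 52 46 -2]
235 [ 2  3  7  1  4  8  3  1  1 -1 -1 -1  2 -1 -1  0  0 44 39 42 39 31 29 51  9  0 48 53 19 -1]
241 [   1    2    6    1    0    4    2    3    1    0    1    0    5    0    0   -1   -2 1160    2   -2    5    1   -1    1   -4    0   49   52   -1
    2]
cig 366 (466.2188415527344, -89.0265884399414) (151.64608764648438, 171.3992919921875) 34.77875900268555 [ 4.4 18.  24. ]
gauge 563 (592.7011108398438, -67.89968872070312) (127.23274230957031, 263.0635070800781) 24.90343475341797 [ 4.7  8.4 11.7]
punch 96 (539.236083984375, -394.9078063964844) (83.8997573852539, 43.047000885009766) 75.08631134033203 [ 5.2 49.9 60.7]
floor -0.2810643181736623
```

View pics/crop1.png

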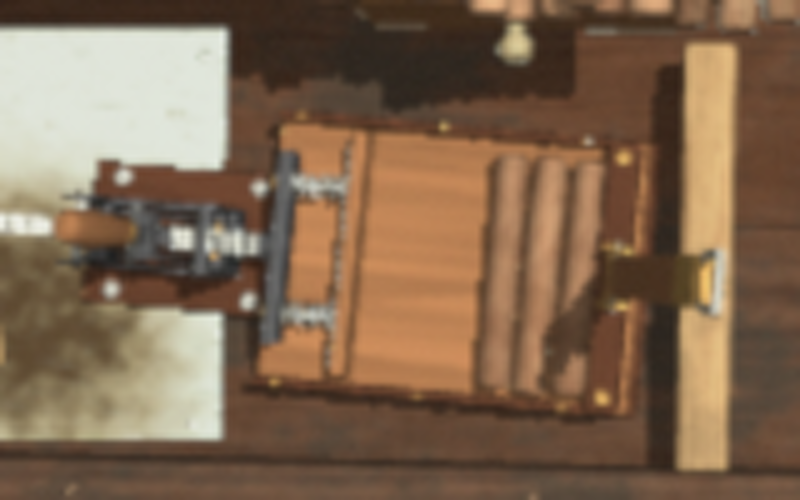

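```bash
cat >> h.py <<'E'
def ray(s,u,v,z):
    d=np.array(s['attitude'])@np.array([(u-s['cx'])/s['f'],(v-s['cy'])/s['f'],1.]); e=np.array(s['eye'])
    return (e+d*(z-e[2])/d[2])
E
python3 - <<'E'
from h import *
np.set_printoptions(precision=1,suppress=True,linewidth=150)
s=snap('top'); c=cloud(s)
C=lambda x,y:(175+(x+.5)/5-.5,155+(y+.5)/5-.5)
P={}
for n,x,y,z in [('rb1',302,117,40),('rb2',445,126,40),('rb3',588,141,40),('rf1',275,382,40),('rf2',418,397,40),('rf3',561,405,40),('jb',624,158,48),('jf',602,397,48),('plB',357,140,49.5),('plF',337,377,49.5),('hand',95,228,140),('c3B',495,160,45),('c3F',482,395,45),('jawedgeB',607,152,48),('jawedgeF',586,404,48)]:
    P[n]=ray(s,*C(x,y),z); print(n,P[n])
print('axes yaw', [np.degrees(np.arctan2(*(P[a]-P[b])[[1,0]])) for a,b in (('rb2','rf2'),('rb1','rf1'),('rb3','rf3'),('jb','jf'),('plB','plF'))],np.degrees(np.arctan2(*(P['rb1']-P['rb3'])[:2])),np.degrees(np.arctan2(*(P['rf1']-P['rf3'])[:2])))
hsv=cv2.cvtColor(s['image'],cv2.COLOR_RGB2HSV)
m=((c[...,2]>6)&(c[...,2]<30)).astype(np.uint8)[190:245,340:385]
n,l,st,ce=cv2.connectedComponentsWithStats(m)
for i in range(1,n):
    if st[i,4]>50:
        v,u=np.nonzero(l==i); (cu,cv),sz,an=cv2.minAreaRect(np.c_[u+340,v+190].astype(np.float32)); print(st[i],cu,cv,sz,an)
        e=cv2.fitLine(np.c_[u+340,v+190].astype(np.float32),cv2.DIST_HUBER,0,.01,.01).ravel(); print('line',e,'mid',ray(s,cu,cv,15), 'mean', ray(s,u.mean()+340,v.mean()+190,15))
        a=ray(s,e[2],e[3],15);b=ray(s,e[2]+30*e[0],e[3]+30*e[1],15); print('dir',(b-a)/np.linalg.norm(b-a))
k=c[200:222,300:325].reshape(-1,3); k=k[(k[:,2]>80)&(k[:,2]<320)]
print('keeper tip z',np.percentile(k[:,2],[90,99]), k[np.argsort(-k[:,2])][:6])
E
```

```text
rb1 [590.2 305.6  40. ]
rb2 [586.5 216.4  40. ]
rb3 [579.  127.3  40. ]
rf1 [425.6 317.   40. ]
rf2 [418.3 228.3  40. ]
rf3 [415.2 139.8  40. ]
jb [568.3 104.1  48. ]
jf [421.1 114.   48. ]
plB [575.8 268.8  49.5]
plF [429.9 276.6  49.5]
hand [515.  395.6 140. ]
c3B [565.6 184.   45. ]
c3F [420.6 188.   45. ]
jawedgeB [571.7 114.6  48. ]
jawedgeF [416.7 123.7  48. ]
axes yaw [np.float64(-4.029549421752093), np.float64(-3.956175644021299), np.float64(-4.380957024825336), np.float64(-3.8543112290884576), np.float64(-3.042687144851023)] 3.604873514929724 3.3350230775091694
[ 19   2   9  47 317] 362.77557373046875 215.01123046875 (46.24223327636719, 6.841453552246094) 87.1375961303711
line [  0.1   1.  362.8 214.9] mid [483.8 -96.1  15. ] mean [484.2 -96.   15. ]
dir [-1.  -0.1  0. ]
keeper tip z [281.7 284.6] [[483.   40.5 285.4]
 [502.3  41.  284.8]
 [492.6  40.8 284.7]
 [490.2  40.7 284.4]
 [502.4  38.6 284.4]
 [504.7  41.  284.3]]
```

```bash
cat >> h.py <<'E'
O=np.array([495.3,119.2]); YAW=np.radians(-3.8)
X=np.array([np.cos(YAW),np.sin(YAW)]); Y=np.array([-X[1],X[0]])
W=lambda x,y,z=0: np.r_[O+x*X+y*Y,z]
Pf=lambda p: np.r_[(p[:2]-O)@X,(p[:2]-O)@Y,p[2:]]
def go(p,ydeg=None):
    """delta to world TCP p with tool y axis at ydeg (world heading)"""
    s=r.read_state(); R=s['tool_rot']; d=R.T@(np.array(p)-s['position'])/10
    h=np.degrees(np.arctan2(R[1,1],R[0,1])); t=0 if ydeg is None else -((ydeg-h+90)%180-90)
    print('delta cm',d.round(2),'yaw',round(t,1),'| heading',round(h,1),'q7',s['qpos'][6].round(2),'t',round(s['t'],2))
E
python3 - <<'E'
from h import *
np.set_printoptions(precision=3,suppress=True,linewidth=180)
s=snap('top'); c=cloud(s)
v,u=np.nonzero(((c[...,2]>6)&(c[...,2]<30))[190:240,355:372]); u=u+355;v=v+190
A=np.array([ray(s,a,b,14) for a,b in zip(u,v)]); k=np.polyfit(A[:,0],A[:,1],1); print('cig yaw',np.degrees(np.arctan(k[0])),A[:,:2].mean(0),(A[:,:2].max(0)+A[:,:2].min(0))/2)
# profile along press y at z 49.5, several x
g=s['image'].astype(np.float32)
Rt=np.array(s['attitude']);e=np.array(s['eye'])
def proj(p):
    q=Rt.T@(p-e); return s['cx']+s['f']*q[0]/q[2], s['cy']+s['f']*q[1]/q[2]
ys=np.arange(0,190,2.)
acc=[]
for x in (-50,-40,40,50,60):
    uv=np.array([proj(W(x,y,49)) for y in ys],np.float32)
    acc.append(cv2.remap(g,uv[:,0].copy(),uv[:,1].copy(),cv2.INTER_LINEAR).reshape(-1,3).mean(1))
acc=np.array(acc)
for i in range(0,95,19): print(ys[i],acc[:3,i:i+19].astype(int).tolist(),acc[3:,i:i+19].mean(0).astype(int))
go([484,-96,150],93)
go([484,-96,150],86.2)
E
```

```text
cig yaw 3.5587130343387736 [483.671 -96.144] [482.631 -96.869]
0.0 [[76, 83, 95, 99, 101, 103, 89, 74, 68, 66, 66, 71, 77, 83, 96, 114, 136, 137, 134], [63, 58, 58, 60, 63, 64, 64, 63, 62, 60, 58, 57, 59, 66, 81, 102, 124, 135, 136], [76, 99, 120, 134, 140, 140, 134, 123, 110, 94, 86, 84, 104, 123, 142, 150, 154, 153, 146]] [ 76  92 116 132 142 143 137 127 110  94  78  84  98 118 132 143 149 146 140]
38.0 [[125, 114, 102, 87, 87, 94, 111, 121, 128, 130, 128, 122, 112, 100, 86, 78, 85, 105, 126], [128, 116, 99, 85, 80, 89, 103, 115, 121, 121, 118, 111, 103, 93, 84, 86, 99, 121, 133], [136, 123, 105, 90, 85, 95, 110, 123, 133, 140, 138, 132, 122, 107, 92, 77, 87, 102, 122]] [128 112  94  80  80  92 108 122 134 141 143 138 127 112  94  82  79  95 113]
76.0 [[140, 142, 141, 141, 142, 141, 141, 142, 142, 142, 141, 142, 142, 142, 143, 142, 142, 143, 143], [135, 136, 136, 136, 136, 136, 137, 136, 136, 136, 136, 136, 136, 137, 137, 137, 137, 136, 136], [127, 129, 129, 130, 130, 130, 130, 130, 130, 130, 130, 130, 129, 129, 129, 130, 130, 130, 130]] [130 133 134 134 134 135 134 134 133 133 133
[... 224 characters left out ...]
, 113], [130, 131, 131, 131, 131, 131, 131, 131, 131, 131, 131, 131, 131, 128, 123, 110, 98, 101, 115]] [132 133 133 133 133 133 133 133 132 133 133 133 133 132 126 115 104 107 122]
152.0 [[128, 135, 137, 130, 115, 104, 117, 128, 137, 133, 128, 122, 127, 128, 124, 128, 127, 117, 97], [125, 134, 138, 141, 146, 154, 160, 167, 170, 175, 181, 173, 169, 169, 166, 157, 143, 135, 128], [132, 133, 135, 140, 153, 161, 164, 160, 158, 158, 163, 168, 178, 184, 186, 174, 169, 168, 165]] [134 137 133 121 109 107 119 133 134 136 136 137 137 137 137 136 134 126 112]
delta cm [-48.04 -53.7    3.88] yaw -27.4 | heading 65.6 q7 -0.21 t 0.2
delta cm [-48.04 -53.7    3.88] yaw -20.6 | heading 65.6 q7 -0.21 t 0.2
```

Call:
drive_tool(deltas=[[[-2.8,-1.8,-3.1],-5.4],[[-5.7,-3.6,-6.2],-10.8],[[-8.5,-5.4,-9.2],-16.2],[[-11.4,-7.2,-12.2],-21.6],[[-14.2,-9.1,-15.2],-27]], fingers=0)

```text
t: 0.7
position: [360.8, 449.0, 341.8]
tool_rot: [[-0.999, -0.049, 0.0], [-0.049, 0.999, -0.0], [-0.0, -0.0, -1.0]]
wrist_force: [1.2, 0.1, -0.5]
finger_gap: 91.8
gripper_force: 0.0
```

Call:
drive_tool(deltas=[[[-1.8,-4.3,0],0],[[-3.6,-8.6,0],0],[[-5.4,-12.9,0],0],[[-7.2,-17.2,0],0],[[-8.9,-21.5,0],0]])

```text
t: 1.2
position: [459.4, 237.7, 340.9]
tool_rot: [[-0.999, -0.045, 0.0], [-0.045, 0.999, 0.0], [-0.0, 0.0, -1.0]]
wrist_force: [1.3, -0.1, -0.2]
finger_gap: 92.3
gripper_force: 0.0
```

Run:
```python
from h import *
s=r.read_state();print(s['position'],s['qpos'].round(2),s['wrist_force'].round(1)); go([484,-96,340],93.5);go([484,-96,60],93.5)
```

```text
[459.36029696 237.74567077 340.89335508] [-0.21  0.13 -0.36  1.67  0.05  1.35  1.04] [ 1.3 -0.1 -0.2]
delta cm [ -0.95 -33.45   0.09] yaw -0.9 | heading 92.6 q7 1.04 t 1.2
delta cm [ -0.94 -33.45  28.09] yaw -0.9 | heading 92.6 q7 1.04 t 1.2
```

Call:
drive_tool(deltas=[[[-0.2,-4.9,0],-0.9],[[-0.4,-9.8,0],-0.9],[[-0.5,-14.7,0],-0.9],[[-0.7,-19.6,0],-0.9],[[-0.7,-24.5,0],-0.9]])

```text
t: 1.7
position: [476.8, -6.7, 340.9]
tool_rot: [[-0.998, -0.061, 0.001], [-0.061, 0.998, 0.0], [-0.001, -0.0, -1.0]]
wrist_force: [0.4, -0.4, -0.6]
finger_gap: 91.7
gripper_force: 0.0
```

Call:
drive_tool(deltas=[[[-0.2,-4.5,1],0],[[-0.2,-8.9,2],0],[[-0.2,-8.9,7],0],[[-0.2,-8.9,12],0],[[-0.2,-8.9,16],0]])

```text
t: 2.2
position: [483.2, -93.7, 178.4]
tool_rot: [[-0.998, -0.06, -0.001], [-0.06, 0.998, 0.0], [0.001, 0.0, -1.0]]
wrist_force: [0.9, 0.3, -0.3]
finger_gap: 91.8
gripper_force: 0.0
```

Run:
```python
from h import *
s=r.read_state();print(s['position'],s['qpos'].round(2),s['wrist_force'].round(1)); go([484,-96.5,3],93.5)
```

```text
[483.20686367 -93.74182916 178.42713964] [ 0.19  0.2  -0.05  1.96  0.01  0.98  1.76] [ 0.9  0.3 -0.3]
delta cm [-0.09 -0.29 17.54] yaw -0.1 | heading 93.4 q7 1.76 t 2.2
```

Call:
drive_tool(deltas=[[[-0.1,-0.3,4.5],0],[[-0.1,-0.3,9],0],[[-0.1,-0.3,13],0],[[-0.1,-0.3,16],0],[[-0.1,-0.3,17.3],0]])

```text
t: 2.7
position: [483.1, -95.8, 5.0]
tool_rot: [[-0.998, -0.061, -0.005], [-0.061, 0.998, 0.001], [0.005, 0.001, -1.0]]
wrist_force: [-0.4, -0.1, 0.2]
finger_gap: 91.5
gripper_force: 0.0
```

Call:
drive_tool(deltas=[[[0,0,0],0],[[0,0,0],0],[[0,0,0],0],[[0,0,0],0],[[0,0,0],0]], fingers=1, grip_force=12)

```text
t: 3.2
position: [486.6, -96.5, 9.0]
tool_rot: [[-0.998, -0.061, 0.002], [-0.061, 0.998, -0.0], [-0.002, -0.0, -1.0]]
wrist_force: [-0.0, 0.2, 0.0]
finger_gap: 56.6
gripper_force: 0.0
```

Call:
drive_tool(deltas=[[[0,0,0],0],[[0,0,0],0],[[0,0,-1],0],[[0,0,-2.5],0],[[0,0,-4],0]])

```text
t: 3.7
position: [485.4, -96.3, 48.6]
tool_rot: [[-0.998, -0.061, -0.001], [-0.061, 0.998, 0.0], [0.001, 0.0, -1.0]]
wrist_force: [1.2, 0.4, -0.2]
finger_gap: 16.8
gripper_force: 0.0
```

Call:
drive_tool(deltas=[[[0,0,-5],0],[[0,0,-5],0],[[0,0,-5],0],[[0,0,-5],0],[[0,0,-5],0]], fingers=0.45)

```text
t: 4.2
position: [484.5, -96.2, 96.9]
tool_rot: [[-0.998, -0.061, -0.002], [-0.061, 0.998, 0.0], [0.002, 0.0, -1.0]]
wrist_force: [0.1, -0.3, 0.1]
finger_gap: 49.3
gripper_force: 0.0
```

Run:
```python
from h import *
s=snap('scene'); c=cloud(s)
q=c.reshape(-1,3); q=q[(q[:,2]>8)&(q[:,2]<28)&(q[:,0]>380)&(q[:,0]<560)&(q[:,1]<-60)&(q[:,1]>-130)]
print(len(q), q.mean(0), q.min(0),q.max(0))
s=snap('top'); c=cloud(s); q=c.reshape(-1,3); q=q[(q[:,2]>6)&(q[:,2]<30)&(q[:,0]>400)&(q[:,0]<562)&(q[:,1]<-60)&(q[:,1]>-130)]
k=np.polyfit(q[:,0],q[:,1],1); print(len(q),np.percentile(q,[2,50,98],axis=0).round(1), np.degrees(np.arctan(k[0])))
st=r.read_state();print(st['position'],st['finger_gap'])
```

```text
126 [ 484.08770498 -101.92520836   19.59841917] [ 410.84232154 -112.71193776    8.13809747] [556.37088752 -86.08759773  27.65984345]
62 [[415.3 -98.8  10.4]
 [540.5 -90.8  18. ]
 [556.5 -83.1  23.5]] 0.7052981858362554
[484.67983541 -96.18855058  96.79993125] 50.449921010111886
```

Call:
drive_tool(deltas=[[[0,0,3.5],0],[[0,0,6.5],0],[[0,0,8.5],0],[[0,0,9.3],0],[[0,0,9.3],0]])

```text
t: 4.8
position: [484.2, -96.1, 3.4]
tool_rot: [[-0.998, -0.061, -0.003], [-0.061, 0.998, 0.001], [0.003, 0.001, -1.0]]
wrist_force: [-0.4, 0.3, -0.2]
finger_gap: 50.6
gripper_force: 0.0
```

Call:
drive_tool(deltas=[[[0,0,0],0],[[0,0,0],0],[[0,0,0],0],[[0,0,0],0],[[0,0,0],0]], fingers=1, grip_force=12)

```text
t: 5.3
position: [486.0, -96.4, 5.3]
tool_rot: [[-0.998, -0.061, 0.001], [-0.061, 0.998, -0.0], [-0.001, -0.0, -1.0]]
wrist_force: [0.9, -0.1, 0.0]
finger_gap: 15.0
gripper_force: 0.0
```

Call:
drive_tool(deltas=[[[0,0,0],0],[[0,0,0],0],[[0,0,0],0],[[0,0,0],0],[[0,0,0],0]])

```text
t: 5.8
position: [485.6, -96.3, 4.8]
tool_rot: [[-0.998, -0.061, -0.0], [-0.061, 0.998, 0.0], [0.0, 0.0, -1.0]]
wrist_force: [-0.7, -0.4, -0.4]
finger_gap: 0.3
gripper_force: 0.0
```

Call:
drive_tool(deltas=[[[0,0,-5],0],[[0,0,-10],0],[[0,0,-15],0],[[0,0,-18],0],[[0,0,-18],0]], fingers=0.45)

```text
t: 6.3
position: [489.4, -97.0, 189.9]
tool_rot: [[-0.998, -0.061, 0.01], [-0.061, 0.998, -0.002], [-0.009, -0.002, -1.0]]
wrist_force: [0.6, 0.0, 0.9]
finger_gap: 36.1
gripper_force: 0.0
```

Run:
```python
from h import *
a=snap('top'); b=snap('scene')
i=cv2.resize(a['image'][155:255,300:480],None,fx=4.4,fy=4.4,interpolation=cv2.INTER_CUBIC)[:,:790]
j=cv2.resize(b['image'][190:265,240:440],None,fx=3.95,fy=3.95,interpolation=cv2.INTER_CUBIC)[:150*2,:790]
m=np.vstack([i[:300],j[:296]]) if 0 else np.vstack([cv2.resize(i,(535,297)),cv2.resize(j,(535,200))])
cv2.imwrite('pics/m2.png',m[:,:,::-1])
```

```text
(no output)
```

View pics/m2.png

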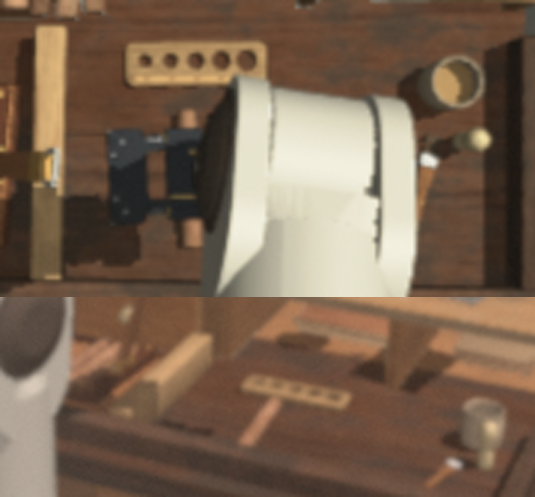

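Run:
```python
from h import *
np.set_printoptions(precision=0,suppress=True,linewidth=150)
a=snap('top'); b=snap('scene','s3.png'); c=cloud(a); d=cloud(b)
print(r.read_state()['position'],r.read_state()['finger_gap'])
for v in (200,208,216,224): print(v,[c[v,u].round().astype(int).tolist() for u in range(338,372,3)])
q=d.reshape(-1,3); q=q[(q[:,2]>150)&(q[:,2]<420)&(abs(q[:,0]-485)<130)&(abs(q[:,1]+96)<160)]
for z in range(150,420,20):
    k=q[(q[:,2]>=z)&(q[:,2]<z+20)]
    if len(k)>3: print(z,len(k),k.min(0),k.max(0))
```

```text
[484. -96. 183.] 48.8363326469615
200 [[516, -5, 331], [516, -12, 329], [516, -19, 332], [531, -47, -4], [531, -56, -3], [517, -41, 313], [518, -48, 312], [518, -55, 311], [518, -62, 316], [531, -102, 15], [505, -43, 592], [505, -46, 609]]
208 [[498, -6, 331], [498, -13, 334], [498, -20, 331], [498, -26, 331], [505, -56, 3], [499, -42, 308], [499, -49, 313], [499, -56, 311], [499, -63, 314], [497, -57, 425], [493, -42, 606], [492, -45, 614]]
216 [[479, -6, 332], [479, -13, 331], [479, -20, 331], [480, -27, 329], [480, -57, 2], [480, -43, 297], [480, -49, 311], [480, -56, 313], [480, -63, 313], [480, -40, 583], [480, -42, 606], [480, -45, 614]]
224 [[461, -7, 327], [461, -13, 332], [461, -20, 330], [461, -27, 334], [462, -34, 331], [462, -41, 332], [462, -48, 332], [462, -54, 332], [462, -61, 333], [462, -68, 333], [468, -43, 601], [468, -46, 607]]
190 18 [475.  56. 191.] [502.  63. 209.]
210 33 [ 472. -126.  212.] [505.  63. 230.]
230 103 [ 464. -138.  230.] [502.  59. 250.]
250 106 [ 465. -140.  250.] [511.  55. 270.]
270 81 [ 449. -182.  270.] [504.  46. 290.]
290 253 [ 441. -186.  290.] [525. -12. 310.]
310 331 [ 440. -193.  310.] [529.   1. 330.]
330 338 [ 436. -192.  330.] [522.  -1. 349.]
350 150 [ 452. -149.  350.] [513. -80. 370.]
370 144 [ 442. -150.  370.] [527. -65. 390.]
390 170 [ 437. -148.  390.] [518. -57. 410.]
410 43 [ 441. -133.  410.] [488. -67. 420.]
```

View pics/s3.png

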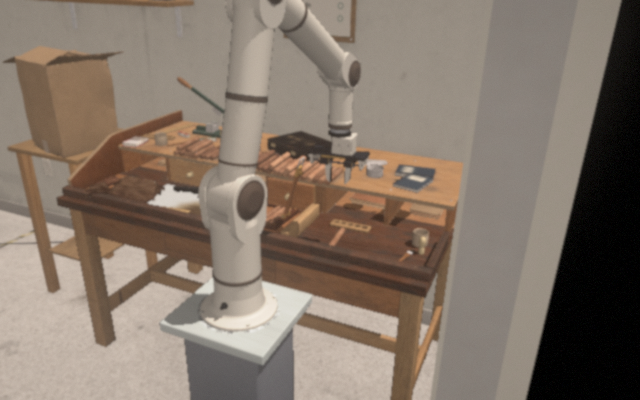

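Run:
```python
from h import *
np.set_printoptions(precision=0,suppress=True,linewidth=150)
b=snap('scene'); d=cloud(b)
q=d.reshape(-1,3); q=q[(q[:,2]>60)&(abs(q[:,0]-485)<60)&(q[:,1]<0)&(q[:,1]>-200)]
q=q[np.argsort(q[:,2])]; print(q[:25])
k=q[(q[:,1]<-155)]; print(k[:8])
i=b['image'][120:200,300:400]; cv2.imwrite('pics/f4.png',cv2.resize(i,None,fx=6,fy=6,interpolation=cv2.INTER_CUBIC)[:,:,::-1])
st=r.read_state(); Rt=np.array(b['attitude']);e=np.array(b['eye'])
for z in (0,66):
  for dy in (-95,-25,0,25,95):
    p=Rt.T@(st['position']+[0,dy,z]-e); print(z,dy,((b['cx']+b['f']*p[0]/p[2]-300)*6).round(),((b['cy']+b['f']*p[1]/p[2]-120)*6).round())
```

```text
[[ 478. -122.  223.]
 [ 490.  -71.  224.]
 [ 482. -121.  225.]
 [ 477.  -73.  225.]
 [ 470.  -68.  227.]
 [ 471.  -72.  227.]
 [ 490.  -71.  228.]
 [ 476. -126.  228.]
 [ 477.  -69.  228.]
 [ 473.  -67.  229.]
 [ 475.  -73.  230.]
 [ 479. -122.  230.]
 [ 493.  -70.  230.]
 [ 482.  -70.  230.]
 [ 469.  -65.  230.]
 [ 475.  -59.  231.]
 [ 479.  -68.  231.]
 [ 476. -126.  232.]
 [ 474.  -66.  232.]
 [ 476. -130.  232.]
 [ 473.  -63.  232.]
 [ 484.  -69.  233.]
 [ 478.  -61.  234.]
 [ 474. -134.  234.]
 [ 476. -123.  234.]]
[[ 505. -180.  287.]
 [ 457. -183.  290.]
 [ 485. -183.  291.]
 [ 474. -183.  291.]
 [ 452. -181.  291.]
 [ 523. -180.  292.]
 [ 500. -181.  292.]
 [ 458. -182.  293.]]
0 -95 381.0 468.0
0 -25 263.0 446.0
0 0 221.0 438.0
0 25 180.0 430.0
0 95 68.0 409.0
66 -95 388.0 357.0
66 -25 267.0 336.0
66 0 225.0 329.0
66 25 184.0 321.0
66 95 70.0 301.0
```

View pics/f4.png

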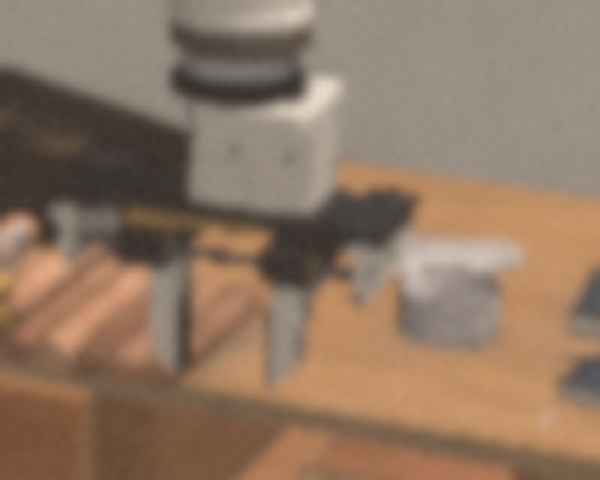

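Call:
drive_tool(deltas=[[[0,0,5],0],[[0,0,10],0],[[0,0,15],0],[[0,0,19],0],[[0,0,19],0]])

```text
t: 7.05
position: [478.3, -95.1, -11.6]
tool_rot: [[-0.998, -0.061, -0.014], [-0.061, 0.998, 0.002], [0.014, 0.003, -1.0]]
wrist_force: [-0.8, 0.2, 0.2]
finger_gap: 50.6
gripper_force: 0.0
```

Call:
drive_tool(deltas=[[[0,0,0.4],0],[[0,0,0.8],0],[[0,0,1.2],0],[[0,0,1.4],0],[[0,0,1.4],0]])

```text
t: 7.55
position: [486.3, -96.5, -18.3]
tool_rot: [[-0.998, -0.061, 0.002], [-0.061, 0.998, -0.0], [-0.002, -0.0, -1.0]]
wrist_force: [-0.0, 0.7, -1.3]
finger_gap: 50.4
gripper_force: 0.0
```

Run:
```python
from h import *
np.set_printoptions(precision=0,suppress=True,linewidth=150)
b=snap('scene'); d=cloud(b); st=r.read_state(); print(st['position'],st['wrist_force'])
q=d.reshape(-1,3); q=q[(q[:,2]>0)&(abs(q[:,0]-485)<25)&(q[:,1]<-50)&(q[:,1]>-150)]
for lo in range(-150,-50,10):
    k=q[(q[:,1]>=lo)&(q[:,1]<lo+10)]; print(lo,np.sort(k[:,2])[:12])
i=b['image'][170:250,300:400]; cv2.imwrite('pics/f5.png',cv2.resize(i,None,fx=6,fy=6,interpolation=cv2.INTER_CUBIC)[:,:,::-1])
```

```text
[486. -96. -18.] [ 0. -1. -0.]
-150 [0. 1. 1. 1. 2. 2. 3. 3. 3. 3. 3. 3.]
-140 [0. 0. 0. 0. 1. 1. 1. 1. 2. 2. 3. 3.]
-130 [0. 0. 1. 2. 2. 2. 2. 2. 3. 3. 4. 4.]
-120 [1. 1. 1. 1. 2. 2. 2. 2. 2. 3. 3. 3.]
-110 [ 1.  1.  1.  2.  2.  3.  3.  4.  5.  7.  9. 10.]
-100 [20. 20. 21. 21. 21. 22. 22. 22. 23. 23. 24. 24.]
-90 [ 17. 103. 114. 115. 119. 120. 120. 122. 123. 124. 127. 130.]
-80 [0. 0. 0. 1. 1. 2. 2. 3. 3. 4. 4. 4.]
-70 [1. 1. 1. 2. 2. 2. 2. 3. 3. 3. 4. 4.]
-60 [2. 2. 2. 2. 2. 3. 4. 4. 4. 4. 4. 5.]
```

View pics/f5.png

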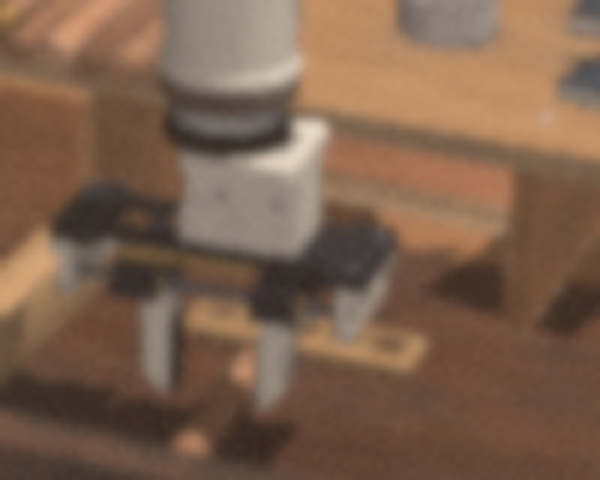

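Call:
drive_tool(deltas=[[[0,0,0.5],0],[[0,0,1.0],0],[[0,0,1.4],0],[[0,0,1.7],0],[[0,0,1.7],0]])

```text
t: 8.1
position: [485.0, -96.3, -36.9]
tool_rot: [[-0.998, -0.061, -0.001], [-0.061, 0.998, 0.0], [0.001, 0.0, -1.0]]
wrist_force: [-0.3, 0.9, -0.2]
finger_gap: 50.2
gripper_force: 0.0
```

Run:
```python
from h import *
b=snap('scene'); st=r.read_state(); print(st['position'],st['wrist_force'])
g=cv2.cvtColor(b['image'],cv2.COLOR_RGB2HSV)
# grey fingers: low saturation, bright
m=((g[...,1]<60)&(g[...,2]>70))[215:255,315:360]
for v in range(40): print(v+215,''.join('#' if x else '.' for x in m[v]))
Rt=np.array(b['attitude']);e=np.array(b['eye'])
for dy in (-25,25):
  for z in (0,10,20):
    p=Rt.T@(np.array([486,-96+dy,z])-e); print(dy,z,(b['cx']+b['f']*p[0]/p[2]).round(1),(b['cy']+b['f']*p[1]/p[2]).round(1))
```

```text
[485.23823908 -96.28015503 -36.60434916] [0.67045397 0.42892786 0.2107664 ]
215 ###............#######################.......
216 ##...............####################........
217 ##.....................#############.........
218 ##.........................########..........
219 ##...........................................
220 .#...........................................
221 ............#.#..............................
222 ............####.........................##..
223 ............####..........................###
224 .........######..........................####
225 .........######..........................####
226 .........######.....................##..#####
227 ........######..........................#####
228 ........######...............####........###.
229 ........######...............#####.......###.
230 ........######...............#####.......###.
231 .........#####..............######.......##..
232 .........#####..............######...........
233 .........#####..............######...........
234 .........#####..............#####............
235 .........#####......
[... 384 characters left out ...]
.......................#.................
244 .............................................
245 .............................................
246 .............................................
247 .............................................
248 .............................................
249 .............................................
250 .............................................
251 .............................................
252 .............................................
253 .............................................
254 .............................................
-25 0 341.9 242.1
-25 10 342.1 239.5
-25 20 342.2 237.0
25 0 328.8 239.1
25 10 328.9 236.6
25 20 329.0 234.1
```

Call:
drive_tool(deltas=[[[0,0,0],0],[[0,0,0],0],[[0,0,0],0],[[0,0,0],0],[[0,0,0],0]], fingers=1, grip_force=10)

```text
t: 8.65
position: [485.7, -96.4, -36.1]
tool_rot: [[-0.998, -0.061, 0.0], [-0.061, 0.998, -0.0], [-0.0, -0.0, -1.0]]
wrist_force: [-0.5, -0.2, 0.8]
finger_gap: 20.7
gripper_force: 10.0
```

Call:
drive_tool(deltas=[[[0,0,0],0],[[0,0,0],0],[[0,0,0],0],[[0,0,-0.5],0],[[0,0,-1],0]])

```text
t: 9.15
position: [485.3, -96.3, -26.0]
tool_rot: [[-0.998, -0.061, -0.001], [-0.061, 0.998, 0.0], [0.001, 0.0, -1.0]]
wrist_force: [0.3, 0.2, -0.6]
finger_gap: 20.7
gripper_force: 10.0
```

Call:
drive_tool(deltas=[[[0,0,-4.5],0],[[0,0,-9],0],[[0,0,-13.5],0],[[0,0,-18],0],[[0,0,-22.5],0]])

```text
t: 9.65
position: [485.1, -96.3, 201.2]
tool_rot: [[-0.998, -0.061, 0.001], [-0.061, 0.998, -0.0], [-0.001, -0.0, -1.0]]
wrist_force: [1.2, -0.8, 0.1]
finger_gap: 20.5
gripper_force: 10.0
```

Call:
drive_tool(deltas=[[[0,0,-4.5],0],[[0,0,-9],0],[[0,3.5,-9.5],1.5],[[0,8,-9.5],3],[[0,12.5,-9.5],4.5]])

```text
t: 10.15
position: [477.8, 29.3, 295.0]
tool_rot: [[-1.0, 0.02, 0.002], [0.02, 1.0, -0.0], [-0.002, 0.0, -1.0]]
wrist_force: [0.8, 0.3, -1.3]
finger_gap: 20.8
gripper_force: 10.0
```

Run:
```python
from h import *
s=r.read_state();print(s['position'],s['qpos'].round(2),s['finger_gap']); go(W(1.5,104,290),86.2)
```

```text
[477.76430058  29.32122855 294.97507611] [ 0.04  0.07 -0.17  1.84  0.01  1.23  1.42] 20.79343515780846
delta cm [-2.2 19.4  0.5] yaw 2.6 | heading 88.8 q7 1.42 t 10.15
```

Call:
drive_tool(deltas=[[[-0.5,4.5,0],0.5],[[-1,9,0],1],[[-1.5,13.5,0],1.5],[[-2,17.5,0],2.2],[[-2.2,19.4,0],2.6]])

```text
t: 10.65
position: [502.2, 226.7, 294.1]
tool_rot: [[-0.998, 0.058, -0.0], [0.058, 0.998, 0.002], [0.0, 0.002, -1.0]]
wrist_force: [-0.3, 0.3, -0.0]
finger_gap: 20.7
gripper_force: 10.0
```

Call:
drive_tool(deltas=[[[0,0,3],0],[[0,0,7.5],0],[[0,0,12],0],[[0,0,16.5],0],[[0,0,18.5],0]])

```text
t: 11.15
position: [500.2, 220.4, 105.0]
tool_rot: [[-0.998, 0.063, -0.006], [0.063, 0.998, -0.003], [0.005, -0.003, -1.0]]
wrist_force: [-0.3, -0.2, -1.0]
finger_gap: 20.4
gripper_force: 10.0
```

Call:
drive_tool(deltas=[[[0,0,1],0],[[0,0,2],0],[[0,0,2.5],0],[[0,0,2.5],0],[[0,0,2.5],0]])

```text
t: 11.65
position: [504.1, 222.4, 84.9]
tool_rot: [[-0.998, 0.063, 0.002], [0.063, 0.998, 0.001], [-0.002, 0.001, -1.0]]
wrist_force: [0.4, 0.4, -0.3]
finger_gap: 20.8
gripper_force: 10.0
```

Run:
```python
from h import *
s=r.read_state();print(s['position'],Pf(s['position']),s['finger_gap']); go(W(1.5,104,-10),86.2)
t=snap('top'); cv2.imwrite('pics/t6.png',cv2.resize(t['image'][155:255,175:335],None,fx=5,fy=5,interpolation=cv2.INTER_CUBIC)[:,:,::-1])
```

```text
[504.13739759 222.41859246  84.86479817] [  1.97726957 103.57735192  84.86479817] 20.79671881583456
delta cm [0.06 0.03 9.49] yaw 0.2 | heading 86.4 q7 0.91 t 11.65
```

View pics/t6.png

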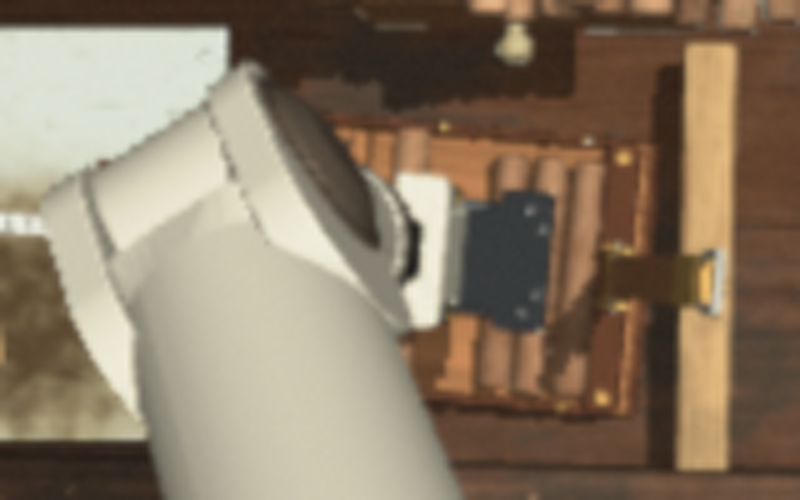

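Call:
drive_tool(deltas=[[[0,0.2,3],0],[[0,0.2,6],0],[[0,0.2,8],0],[[0,0.2,9],0],[[0,0.2,9.2],0]])

```text
t: 12.2
position: [503.1, 223.9, -8.4]
tool_rot: [[-0.998, 0.063, -0.001], [0.063, 0.998, -0.001], [0.001, -0.001, -1.0]]
wrist_force: [-3.3, -1.0, 4.0]
finger_gap: 20.7
gripper_force: 10.0
```

Call:
drive_tool(deltas=[[[0,0,0],0],[[0,0,0],0],[[0,0,0],0],[[0,0,0],0],[[0,0,0],0]])

```text
t: 12.7
position: [503.8, 224.1, -7.8]
tool_rot: [[-0.998, 0.063, 0.001], [0.063, 0.998, 0.0], [-0.001, 0.0, -1.0]]
wrist_force: [-0.0, 0.3, -0.2]
finger_gap: 20.9
gripper_force: 10.0
```

Call:
drive_tool(deltas=[[[0,0,0],0],[[0,0,0],0],[[0,0,0],0],[[0,0,0],0],[[0,0,0],0]], fingers=0.64)

```text
t: 13.2
position: [503.5, 224.0, -8.2]
tool_rot: [[-0.998, 0.063, -0.0], [0.063, 0.998, 0.0], [0.0, 0.0, -1.0]]
wrist_force: [0.2, -0.0, 0.0]
finger_gap: 33.2
gripper_force: 0.0
```

Call:
drive_tool(deltas=[[[0,0,-1],0],[[0,0,-3],0],[[0,0,-7],0],[[0,0,-11],0],[[0,0,-15],0]])

```text
t: 13.7
position: [503.2, 224.0, 144.0]
tool_rot: [[-0.998, 0.062, 0.0], [0.062, 0.998, 0.0], [-0.0, 0.0, -1.0]]
wrist_force: [0.7, -0.1, 0.8]
finger_gap: 33.0
gripper_force: 0.0
```

Call:
drive_tool(deltas=[[[0,0,-4.5],8],[[0,0,-9],16],[[0,0,-13],24],[[0,0,-17],32],[[0,0,-17],40]], fingers=1)

```text
t: 14.2
position: [506.3, 225.8, 319.4]
tool_rot: [[-0.72, 0.693, 0.011], [0.694, 0.72, 0.005], [-0.004, 0.011, -1.0]]
wrist_force: [0.4, 0.2, -0.5]
finger_gap: 0.9
gripper_force: 0.0
```

Run:
```python
from h import *
s=r.read_state();print(s['position'],Pf(s['position']),s['qpos'].round(2)); go(W(0,-135,310),-3.8)
```

```text
[506.29124612 225.78767913 319.44924361] [  3.90310029 107.08177549 319.44924361] [-0.29  0.2  -0.21  1.64  0.04  1.3   0.3 ]
delta cm [-15.29 -18.78   0.8 ] yaw 49.9 | heading 46.1 q7 0.3 t 14.2
```

Call:
drive_tool(deltas=[[[-3,-3.7,0],8],[[-6.1,-7.5,0],16],[[-9.1,-11.2,0],24],[[-12.2,-15,0],32],[[-15.2,-18.7,0],40]])

```text
t: 14.7
position: [483.9, -18.0, 312.8]
tool_rot: [[-0.106, 0.994, 0.001], [0.994, 0.106, 0.0], [0.0, 0.001, -1.0]]
wrist_force: [0.9, 0.4, -0.5]
finger_gap: 0.5
gripper_force: 0.0
```

Call:
drive_tool(deltas=[[[0,0,0],5],[[0,0,0],9.9],[[0,0,0],9.9],[[0,0,0],9.9],[[0,0,0],9.9]])

```text
t: 15.2
position: [484.5, -15.8, 312.0]
tool_rot: [[0.058, 0.998, 0.0], [0.998, -0.058, 0.0], [0.0, 0.0, -1.0]]
wrist_force: [0.8, -0.2, -0.6]
finger_gap: 0.5
gripper_force: 0.0
```

Run:
```python
from h import *
np.set_printoptions(precision=1,suppress=True,linewidth=150)
s=r.read_state();print(s['position'],Pf(s['position']),s['qpos'].round(2)); go(W(0,-125,195),-3.8)
a=snap('top');b=snap('scene');ca=cloud(a);cb=cloud(b)
P=lambda c:np.c_[(c.reshape(-1,3)[:,:2]-O)@X,(c.reshape(-1,3)[:,:2]-O)@Y,c.reshape(-1,3)[:,2]]
p=P(cb); k=p[(abs(p[:,0])<45)&(p[:,1]<-20)&(p[:,1]>-160)&(p[:,2]>120)]
for z in range(120,460,20):
    q=k[(k[:,2]>=z)&(k[:,2]<z+20)]
    if len(q)>2: print(z,len(q),np.percentile(q,[3,97],axis=0).round().tolist())
u=[]
g=a['image'].astype(np.float32); Rt=np.array(a['attitude']);e=np.array(a['eye'])
def proj(p):
    q=Rt.T@(p-e); return a['cx']+a['f']*q[0]/q[2], a['cy']+a['f']*q[1]/q[2]
for x in (-60,-40,40,60):
    uv=np.array([proj(W(x,y,45)) for y in range(0,160,4)],np.float32)
    print(x,cv2.remap(g,uv[:,0].copy(),uv[:,1].copy(),cv2.INTER_LINEAR).reshape(-1,3).mean(1).astype(int).tolist())
cv2.imwrite('pics/t7.png',np.vstack([cv2.resize(a['image'][155:255,175:335],None,fx=3.4,fy=3.4),cv2.resize(b['image'][110:190,240:400],None,fx=3.4,fy=3.4)[:250]])[:,:,::-1])
```

```text
[484.5 -15.8 312. ] [  -1.8 -135.4  312. ] [-0.   0.1  0.   1.8 -0.   1.3 -0.1]
delta cm [ 1.   0.2 11.7] yaw 0.5 | heading -3.3 q7 -0.08 t 15.2
120 28 [[-19.0, -43.0, 120.0], [11.0, -29.0, 140.0]]
140 22 [[-15.0, -48.0, 142.0], [7.0, -35.0, 158.0]]
160 26 [[-17.0, -54.0, 161.0], [9.0, -43.0, 179.0]]
180 22 [[-20.0, -59.0, 180.0], [9.0, -48.0, 197.0]]
200 26 [[-17.0, -67.0, 200.0], [10.0, -52.0, 219.0]]
220 39 [[-18.0, -81.0, 221.0], [7.0, -57.0, 239.0]]
240 34 [[-17.0, -76.0, 241.0], [15.0, -63.0, 260.0]]
260 16 [[-20.0, -79.0, 261.0], [17.0, -74.0, 278.0]]
280 10 [[-15.0, -84.0, 281.0], [13.0, -78.0, 288.0]]
340 12 [[-15.0, -147.0, 353.0], [4.0, -125.0, 359.0]]
360 60 [[-24.0, -148.0, 360.0], [13.0, -125.0, 379.0]]
380 59 [[-25.0, -149.0, 381.0], [10.0, -125.0, 399.0]]
400 23 [[-31.0, -150.0, 401.0], [9.0, -143.0, 416.0]]
420 9 [[-37.0, -158.0, 424.0], [-13.0, -151.0, 439.0]]
440 49 [[-44.0, -160.0, 441.0], [39.0, -153.0, 459.0]]
-60 [61, 77, 66, 62, 61, 60, 59, 62, 68, 69, 67, 66, 76, 84, 83, 75, 62, 63, 73, 74, 79, 105, 129, 123, 114, 125, 128, 116, 97, 86, 116, 129, 129, 128, 129, 128, 115, 94, 119, 125]
-40 [59, 54, 57, 58, 57, 53, 52, 59, 81, 119, 111, 82, 81, 105, 112, 99, 64, 57, 65, 68, 73, 103, 124, 118, 107, 120, 127, 122, 100, 77, 96, 125, 128, 128, 128, 128, 116, 85, 111, 127]
40 [69, 109, 129, 126, 105, 80, 92, 129, 143, 138, 117, 85, 84, 111, 129, 125, 104, 77, 90, 118, 119, 121, 120, 114, 118, 142, 147, 136, 109, 84, 105, 120, 122, 122, 122, 121, 108, 93, 117, 123]
60 [71, 104, 130, 129, 106, 74, 83, 120, 134, 131, 107, 76, 86, 113, 129, 130, 108, 77, 78, 110, 121, 121, 120, 113, 110, 129, 136, 128, 102, 85, 110, 117, 116, 117, 118, 118, 107, 96, 123, 123]
```

View pics/t7.png

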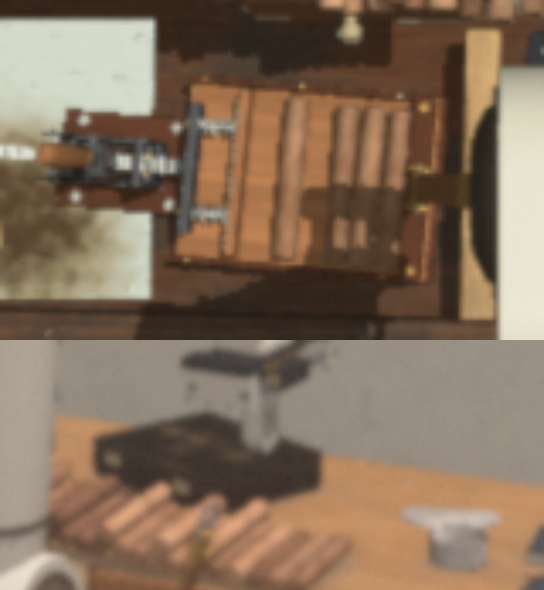

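Call:
drive_tool(deltas=[[[0.5,-0.2,3],0.5],[[1,-0.2,6.5],0.5],[[1,-0.2,9.5],0.5],[[1,-0.2,11.7],0.5],[[1,-0.2,11.7],0.5]])

```text
t: 15.8
position: [480.5, -5.9, 191.8]
tool_rot: [[0.068, 0.998, -0.007], [0.998, -0.068, -0.0], [-0.001, -0.007, -1.0]]
wrist_force: [-0.1, -0.2, 1.2]
finger_gap: 0.6
gripper_force: 0.0
```

Call:
drive_tool(deltas=[[[1.5,0,0],0],[[3,0,0],0],[[4.5,0,0],0],[[6,0,0],0],[[7.5,0,0],0]])

```text
t: 16.3
position: [489.5, 69.4, 196.5]
tool_rot: [[0.069, 0.998, 0.002], [0.998, -0.069, 0.0], [0.0, 0.002, -1.0]]
wrist_force: [0.5, -0.5, -0.1]
finger_gap: 0.2
gripper_force: 0.1
```

Call:
drive_tool(deltas=[[[1.3,0,0],0],[[2.6,0,0],0],[[3.9,0,0],0],[[5.2,0,0],0],[[6.5,0,0],0]])

```text
t: 16.8
position: [493.0, 134.5, 194.9]
tool_rot: [[0.07, 0.998, -0.0], [0.998, -0.07, 0.0], [0.0, -0.0, -1.0]]
wrist_force: [0.2, -0.3, -0.6]
finger_gap: 0.4
gripper_force: 0.0
```

Run:
```python
from h import *
np.set_printoptions(precision=1,suppress=True,linewidth=150)
s=r.read_state();print(s['position'],Pf(s['position']),s['t'])
b=snap('scene');c=cloud(b)
p=c.reshape(-1,3); p=np.c_[(p[:,:2]-O)@X,(p[:,:2]-O)@Y,p[:,2]]; k=p[(abs(p[:,0]+4)<18)&(p[:,1]<230)&(p[:,1]>-100)&(p[:,2]>75)]
for z in range(80,300,20):
    q=k[(k[:,2]>=z)&(k[:,2]<z+20)]
    if len(q)>2: print(z,len(q),np.percentile(q,[3,97],axis=0).round().tolist())
```

```text
[493.  134.5 194.9] [ -3.3  15.1 194.9] 16.8
80 30 [[-17.0, -14.0, 81.0], [11.0, 2.0, 99.0]]
100 35 [[-15.0, -7.0, 100.0], [7.0, 11.0, 120.0]]
120 33 [[-19.0, 2.0, 121.0], [9.0, 17.0, 138.0]]
140 32 [[-15.0, 8.0, 141.0], [8.0, 22.0, 159.0]]
160 35 [[-18.0, 14.0, 162.0], [11.0, 28.0, 179.0]]
180 31 [[-17.0, 21.0, 181.0], [7.0, 35.0, 199.0]]
200 35 [[-18.0, 26.0, 200.0], [7.0, 45.0, 219.0]]
220 44 [[-16.0, 7.0, 221.0], [5.0, 51.0, 239.0]]
240 80 [[-20.0, 2.0, 240.0], [12.0, 56.0, 259.0]]
260 44 [[-22.0, 2.0, 260.0], [9.0, 54.0, 279.0]]
280 21 [[-22.0, -0.0, 281.0], [12.0, 19.0, 296.0]]
```

Call:
drive_tool(deltas=[[[0,0,-2],0],[[0,0,-5],0],[[0,0,-5],0],[[0,0,-5],0],[[0,0,-5],0]])

```text
t: 17.35
position: [492.4, 133.3, 244.0]
tool_rot: [[0.07, 0.998, -0.001], [0.998, -0.07, -0.0], [-0.001, -0.001, -1.0]]
wrist_force: [-0.6, -0.1, -1.2]
finger_gap: 0.6
gripper_force: 0.0
```

Call:
drive_tool(deltas=[[[2,0,0],0],[[5,0,0],0],[[9,0,0],0],[[13,0,0],0],[[15.7,0,0],0]])

```text
t: 17.85
position: [502.6, 293.0, 243.4]
tool_rot: [[0.067, 0.998, -0.002], [0.998, -0.067, 0.0], [0.0, -0.002, -1.0]]
wrist_force: [0.6, 0.3, -0.8]
finger_gap: 0.9
gripper_force: 0.0
```

```bash
cat >> h.py <<'E'
def press(name):
    c=cloud(snap(name)); p=c.reshape(-1,3); return np.c_[(p[:,:2]-O)@X,(p[:,:2]-O)@Y,p[:,2]]
E
python3 - <<'E'
from h import *
np.set_printoptions(precision=1,suppress=True,linewidth=150)
s=r.read_state();print(s['position'],Pf(s['position']),s['t']); go(W(-4,172,60),-3.8)
p=press('scene'); k=p[(abs(p[:,0]+4)<18)&(p[:,1]<320)&(p[:,1]>-20)&(p[:,2]>52)&(p[:,2]<200)]
for y in range(-20,320,15):
    q=k[(k[:,1]>=y)&(k[:,1]<y+15)]
    if len(q)>2: print(y,len(q),np.percentile(q,[3,97],axis=0).round().tolist())
E
```

```text
[502.6 293.  243.4] [ -4.2 173.9 243.4] 17.85
delta cm [-0.2  0.1 18.3] yaw -0.1 | heading -3.9 q7 -0.69 t 17.85
-20 31 [[-21.0, -19.0, 53.0], [13.0, -6.0, 67.0]]
-5 18 [[-17.0, -4.0, 55.0], [8.0, 8.0, 66.0]]
10 21 [[-16.0, 11.0, 57.0], [9.0, 24.0, 69.0]]
25 20 [[-14.0, 28.0, 53.0], [8.0, 40.0, 69.0]]
40 16 [[-15.0, 41.0, 54.0], [6.0, 53.0, 69.0]]
55 21 [[-16.0, 56.0, 55.0], [9.0, 69.0, 70.0]]
70 19 [[-16.0, 70.0, 60.0], [10.0, 84.0, 70.0]]
85 8 [[-14.0, 86.0, 64.0], [12.0, 96.0, 73.0]]
```

Call:
drive_tool(deltas=[[[0,0,4.5],0],[[0,0,9],0],[[0,0,13.5],0],[[0,0,17],0],[[0,0,18.6],0]])

```text
t: 18.4
position: [500.3, 287.6, 53.7]
tool_rot: [[0.07, 0.998, -0.007], [0.998, -0.07, -0.004], [-0.005, -0.007, -1.0]]
wrist_force: [-0.2, 0.1, 0.5]
finger_gap: 0.3
gripper_force: 0.0
```

Call:
drive_tool(deltas=[[[-0.1,0,0.2],0],[[-0.1,0,0.6],0],[[-0.1,0,1],0],[[-0.1,0,1.2],0],[[-0.1,0,1.4],0]])

```text
t: 18.9
position: [504.5, 289.5, 45.7]
tool_rot: [[0.07, 0.998, 0.002], [0.998, -0.07, 0.001], [0.001, 0.001, -1.0]]
wrist_force: [0.1, -0.5, 5.5]
finger_gap: 0.5
gripper_force: 3.3
```

Run:
```python
from h import *
np.set_printoptions(precision=1,suppress=True,linewidth=150)
s=r.read_state();print(s['position'],Pf(s['position']),s['wrist_force'])
p=press('scene'); k=p[(abs(p[:,0]+4)<18)&(p[:,1]<240)&(p[:,1]>-20)&(p[:,2]>48)&(p[:,2]<200)]
for y in range(-20,240,15):
    q=k[(k[:,1]>=y)&(k[:,1]<y+15)]
    if len(q)>2: print(y,len(q),np.percentile(q,[3,97],axis=0).round().tolist())
```

```text
[504.5 289.5  45.7] [ -2.1 170.6  45.7] [ 0.1 -0.5  5.5]
-20 33 [[-20.0, -20.0, 49.0], [10.0, -7.0, 67.0]]
-5 20 [[-19.0, -4.0, 50.0], [7.0, 9.0, 68.0]]
10 23 [[-17.0, 11.0, 49.0], [7.0, 25.0, 67.0]]
25 30 [[-20.0, 26.0, 48.0], [10.0, 39.0, 69.0]]
40 23 [[-15.0, 41.0, 49.0], [11.0, 54.0, 71.0]]
55 24 [[-17.0, 56.0, 48.0], [6.0, 69.0, 71.0]]
70 19 [[-16.0, 72.0, 60.0], [5.0, 84.0, 72.0]]
85 11 [[-14.0, 87.0, 49.0], [7.0, 99.0, 72.0]]
```

Call:
drive_tool(deltas=[[[0,0,0.2],0],[[0,0,0.4],0],[[0,0,0.6],0],[[0,0,0.7],0],[[0,0,0.8],0]])

```text
t: 19.45
position: [504.5, 290.4, 37.6]
tool_rot: [[0.069, 0.998, 0.002], [0.998, -0.069, 0.002], [0.002, 0.002, -1.0]]
wrist_force: [-0.7, 0.8, 2.0]
finger_gap: 0.4
gripper_force: 1.1
```

Call:
drive_tool(deltas=[[[0,0,0.2],0],[[0,0,0.3],0],[[0,0,0.4],0],[[0,0,0.5],0],[[0,0,0.5],0]])

```text
t: 19.95
position: [504.0, 289.0, 33.8]
tool_rot: [[0.07, 0.998, 0.0], [0.998, -0.07, -0.0], [-0.0, 0.0, -1.0]]
wrist_force: [-5.6, -3.9, 19.4]
finger_gap: 0.6
gripper_force: 9.7
```

Call:
drive_tool(deltas=[[[0,0,-3],0],[[0,0,-7],0],[[0,0,-11],0],[[0,0,-13.5],0],[[0,0,-13.5],0]])

```text
t: 20.45
position: [506.3, 290.0, 170.7]
tool_rot: [[0.07, 0.998, 0.006], [0.998, -0.07, 0.003], [0.003, 0.006, -1.0]]
wrist_force: [0.7, 0.5, -0.1]
finger_gap: 0.4
gripper_force: 0.0
```

Call:
drive_tool(deltas=[[[4,0.2,0],0],[[8,0.2,0],0],[[12,0.2,0],0],[[15.5,0.2,0],0],[[17.5,0.2,0],0]])

```text
t: 20.95
position: [516.0, 466.2, 164.3]
tool_rot: [[0.067, 0.998, -0.003], [0.998, -0.067, -0.001], [-0.001, -0.003, -1.0]]
wrist_force: [-0.7, -0.2, -0.2]
finger_gap: 0.6
gripper_force: 0.0
```

Run:
```python
from h import *
np.set_printoptions(precision=1,suppress=True,linewidth=150)
s=r.read_state();print(s['position'],Pf(s['position']),s['qpos'].round(2),s['wrist_force']); go(W(0,345,73),-3.8)
for n in('top','scene'):
  p=press(n); k=p[(abs(p[:,0]+4)<12)&(p[:,1]<330)&(p[:,1]>-20)&(p[:,2]>45)&(p[:,2]<160)]
  print(n)
  for y in range(-20,330,10):
    q=k[(k[:,1]>=y)&(k[:,1]<y+10)]
    if len(q)>2: print(y,len(q),np.median(q,axis=0).round().tolist(),q[:,2].max().round())
t=snap('top');cv2.imwrite('pics/t8.png',cv2.resize(t['image'][155:255,175:335],None,fx=5,fy=5,interpolation=cv2.INTER_CUBIC)[:,:,::-1])
```

```text
[516.  466.2 164.3] [ -2.4 347.6 164.3] [-0.7  0.6 -0.2  1.4  0.1  1.1 -0.9] [-0.7 -0.2 -0.2]
delta cm [-0.2  0.3  9.1] yaw -0.0 | heading -3.8 q7 -0.92 t 20.95
top
-20 26 [-4.0, -14.0, 59.0] 66.0
-10 24 [-5.0, -5.0, 60.0] 65.0
0 23 [-4.0, 5.0, 61.0] 64.0
10 29 [-5.0, 14.0, 60.0] 64.0
20 23 [-3.0, 26.0, 60.0] 65.0
30 23 [-4.0, 35.0, 61.0] 64.0
40 24 [-3.0, 44.0, 60.0] 64.0
50 29 [-3.0, 56.0, 60.0] 66.0
60 24 [-4.0, 65.0, 60.0] 66.0
70 24 [-3.0, 75.0, 61.0] 66.0
80 21 [-2.0, 85.0, 61.0] 65.0
90 25 [-3.0, 96.0, 61.0] 64.0
100 24 [-4.0, 105.0, 61.0] 64.0
110 24 [-3.0, 115.0, 61.0] 65.0
120 23 [-3.0, 124.0, 60.0] 63.0
130 24 [-3.0, 135.0, 61.0] 65.0
140 23 [-2.0, 146.0, 60.0] 65.0
150 25 [-5.0, 155.0, 61.0] 65.0
160 27 [-3.0, 166.0, 62.0] 77.0
170 25 [-2.0, 175.0, 71.0] 76.0
180 18 [-4.0, 186.0, 61.0] 64.0
190 21 [-6.0, 194.0, 60.0] 64.0
200 18 [-3.0, 205.0, 48.0] 61.0
210 16 [-0.0, 216.0, 61.0] 70.0
220 26 [-2.0, 224.0, 66.0] 78.0
230 36 [-6.0, 234.0, 75.0] 81.0
250 14 [-1.0, 255.0, 47.0] 56.0
260 40 [-3.0, 266.0, 72.0] 92.0
270 58 [-1.0, 275.0, 111.0] 139.0
280 42 [-2.0, 284.0, 141.0] 153.0
290 19 [-2.0, 292.0, 148.0] 151.0
310 3 [-13.0, 318.0, 63.0] 63.0
scene
-20 20 [-2.0, -17.0, 59.0] 67.0
-10 9 [-5.0, -5.0, 64.0] 66.0
0 15 [-8.0, 6.0, 61.0] 65.0
10 14 [-7.0, 17.0, 59.0] 67.0
20 11 [-9.0, 25.0, 62.0] 65.0
30 16 [-9.0, 33.0, 59.0] 64.0
40 11 [-5.0, 44.0, 62.0] 67.0
50 19 [-6.0, 54.0, 59.0] 67.0
60 13 [-7.0, 65.0, 57.0] 65.0
70 9 [-10.0, 76.0, 62.0] 65.0
80 8 [-8.0, 86.0, 62.0] 67.0
90 4 [-1.0, 92.0, 56.0] 60.0
```

View pics/t8.png

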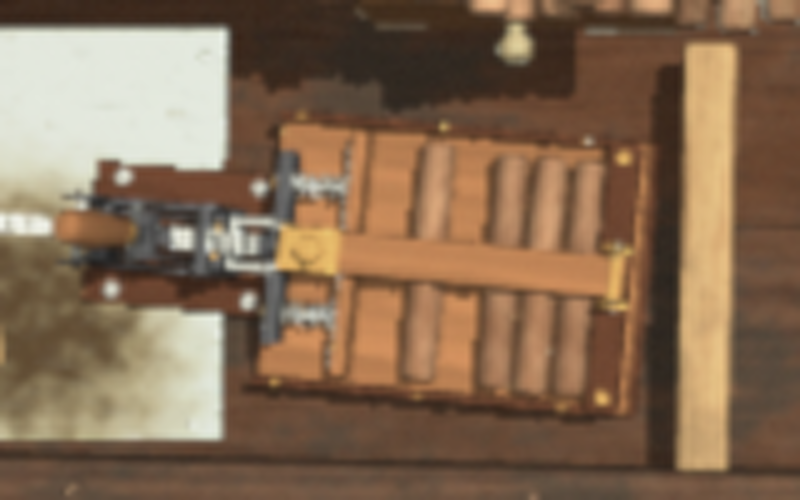

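Call:
drive_tool(deltas=[[[0,0.2,3],0],[[-0.2,0.2,6.5],0],[[-0.2,0.2,9.1],0],[[-0.2,0.2,9.1],0],[[-2.2,0.2,9.1],0]])

```text
t: 21.6
position: [517.3, 442.4, 75.2]
tool_rot: [[0.068, 0.998, -0.002], [0.998, -0.068, 0.0], [0.0, -0.002, -1.0]]
wrist_force: [-0.4, 0.6, 1.0]
finger_gap: 0.5
gripper_force: 0.0
```

Call:
drive_tool(deltas=[[[-1.4,0,0],0],[[-2.8,0,0],0],[[-4.2,0,0],0],[[-5.6,0,0],0],[[-6.4,0,0],0]])

```text
t: 22.1
position: [514.7, 377.5, 77.1]
tool_rot: [[0.07, 0.998, 0.002], [0.998, -0.07, 0.002], [0.002, 0.002, -1.0]]
wrist_force: [0.1, 5.0, 4.0]
finger_gap: 0.6
gripper_force: 2.6
```

```bash
cat > m.py <<'E'
from h import *
np.set_printoptions(precision=1,suppress=True,linewidth=150)
s=r.read_state();print(s['position'],Pf(s['position']),s['wrist_force'],s['t'])
p=press('top')
k=p[(abs(p[:,0])<30)&(p[:,2]>100)&(p[:,2]<165)&(p[:,1]>180)&(p[:,1]<300)]
if len(k): print('handle/top',np.percentile(k,[5,50,95],axis=0).round().tolist())
t=snap('top'); g=t['image'].astype(np.float32); Rt=np.array(t['attitude']);e=np.array(t['eye'])
def proj(q):
    q=Rt.T@(q-e); return t['cx']+t['f']*q[0]/q[2], t['cy']+t['f']*q[1]/q[2]
ys=np.arange(60,200,3.)
for xs in ((55,50,60),(-55,-50,-45),(30,34,38)):
    L=0
    for x in xs:
        uv=np.array([proj(W(x,y,49)) for y in ys],np.float32); L=L+cv2.remap(g,uv[:,0].copy(),uv[:,1].copy(),cv2.INTER_LINEAR).reshape(-1,3)/3
    print(xs[0],' '.join(f'{int(y)}:{int(a)}' for y,a in zip(ys,L.mean(1))))
    L=L.astype(int);
E
python3 m.py
```

```text
[514.7 377.5  77.1] [  2.2 259.   77.1] [0.1 5.  4. ] 22.1
handle/top [[-8.0, 226.0, 127.0], [1.0, 230.0, 149.0], [9.0, 240.0, 156.0]]
55 60:140 63:122 66:94 69:77 72:95 75:123 78:133 81:134 84:134 87:134 90:129 93:121 96:123 99:136 102:147 105:148 108:136 111:114 114:91 117:93 120:119 123:132 126:134 129:133 132:133 135:128 138:113 141:104 144:128 147:138 150:134 153:118 156:109 159:130 162:138 165:136 168:134 171:136 174:137 177:136 180:127 183:101 186:92 189:99 192:100 195:100 198:102
-55 60:121 63:106 66:87 69:81 72:111 75:138 78:141 81:141 84:142 87:142 90:134 93:121 96:126 99:139 102:144 105:139 108:125 111:105 114:87 117:95 120:124 123:141 126:142 129:143 132:143 135:136 138:116 141:99 144:114 147:132 150:132 153:115 156:99 159:113 162:132 165:136 168:125 171:129 174:128 177:129 180:117 183:102 186:85 189:95 192:96 195:93 198:97
30 60:134 63:116 66:93 69:88 72:111 75:130 78:132 81:133 84:133 87:133 90:131 93:126 96:129 99:149 102:161 105:157 108:142 111:121 114:97 117:93 120:121 123:133 126:134 129:134 132:134 135:128 138:109 141:102 144:124 147:132 150:131 153:130 156:129 159:132 162:124 165:113 168:123 171:130 174:131 177:133 180:126 183:103 186:94 189:101 192:99 195:93 198:84
```

Call:
drive_tool(deltas=[[[-0.4,-0.2,0],0],[[-0.8,-0.2,0],0],[[-1.1,-0.2,0],0],[[-1.1,-0.2,0],0],[[-1.1,-0.2,0],0]])

```text
t: 22.7
position: [512.0, 367.5, 75.4]
tool_rot: [[0.069, 0.998, 0.001], [0.998, -0.069, 0.001], [0.001, 0.001, -1.0]]
wrist_force: [2.4, 4.5, -0.1]
finger_gap: 0.2
gripper_force: 2.4
```

```bash
python3 m.py | head -3
```

```text
[512.  367.5  75.4] [  0.2 248.9  75.4] [ 2.4  4.5 -0.1] 22.7
handle/top [[-10.0, 214.0, 135.0], [-0.0, 220.0, 148.0], [9.0, 230.0, 153.0]]
55 60:140 63:122 66:94 69:77 72:95 75:123 78:133 81:134 84:134 87:134 90:129 93:121 96:123 99:136 102:147 105:148 108:136 111:114 114:91 117:93 120:119 123:132 126:133 129:133 132:130 135:116 138:103 141:124 144:139 147:142 150:133 153:113 156:130 159:137 162:138 165:137 168:135 171:134 174:135 177:127 180:101 183:91 186:97 189:99 192:101 195:115 198:124
```

Call:
drive_tool(deltas=[[[-0.3,0,0],0],[[-0.5,0,0],0],[[-0.6,0,0],0],[[-0.6,0,0],0],[[-0.6,0,0],0]])

```text
t: 23.3
position: [511.7, 365.4, 75.5]
tool_rot: [[0.067, 0.998, 0.003], [0.998, -0.067, 0.006], [0.006, 0.003, -1.0]]
wrist_force: [4.3, 12.0, -5.1]
finger_gap: 0.1
gripper_force: 5.4
```

```bash
python3 m.py | head -3
```

```text
[511.7 365.4  75.5] [  0.  246.7  75.5] [ 4.3 12.  -5.1] 23.3
handle/top [[-10.0, 212.0, 130.0], [-0.0, 218.0, 147.0], [9.0, 235.0, 154.0]]
55 60:140 63:121 66:94 69:77 72:95 75:123 78:133 81:134 84:134 87:134 90:129 93:121 96:123 99:136 102:147 105:148 108:136 111:114 114:91 117:93 120:119 123:132 126:133 129:132 132:128 135:112 138:105 141:130 144:138 147:133 150:115 153:106 156:129 159:135 162:135 165:134 168:135 171:136 174:136 177:127 180:100 183:92 186:98 189:100 192:107 195:123 198:128
```

Call:
drive_tool(deltas=[[[3,0,0],0],[[6,0,0],0],[[7.6,0,0],0],[[7.6,0,0],0],[[7.6,0,0],0]])

```text
t: 23.9
position: [515.5, 434.6, 74.3]
tool_rot: [[0.069, 0.998, -0.002], [0.998, -0.069, -0.004], [-0.004, -0.002, -1.0]]
wrist_force: [0.5, -0.7, 0.7]
finger_gap: 0.7
gripper_force: 0.0
```

Call:
drive_tool(deltas=[[[-1.8,0,0],0],[[-3.6,0,0],0],[[-5.4,0,0],0],[[-7.2,0,0],0],[[-7.5,0,0],0]])

```text
t: 24.4
position: [511.5, 365.0, 76.5]
tool_rot: [[0.07, 0.998, 0.003], [0.997, -0.07, 0.008], [0.009, 0.002, -1.0]]
wrist_force: [2.6, 15.3, -7.9]
finger_gap: 0.2
gripper_force: 6.7
```

Call:
drive_tool(deltas=[[[0,0,0],0],[[3,0,0],0],[[6,0,0],0],[[7.6,0,0],0],[[7.6,0,0],0]])

```text
t: 24.9
position: [515.4, 438.4, 75.4]
tool_rot: [[0.068, 0.998, -0.001], [0.998, -0.068, -0.0], [-0.0, -0.001, -1.0]]
wrist_force: [-0.4, -0.4, -0.7]
finger_gap: 0.5
gripper_force: 0.0
```

```bash
python3 m.py
```

```text
[515.4 438.4  75.4] [ -1.1 319.8  75.4] [-0.4 -0.4 -0.7] 24.9
handle/top [[-9.0, 272.0, 108.0], [0.0, 282.0, 136.0], [9.0, 295.0, 151.0]]
55 60:142 63:123 66:96 69:78 72:96 75:125 78:135 81:136 84:136 87:135 90:131 93:123 96:125 99:138 102:149 105:150 108:138 111:116 114:92 117:94 120:115 123:114 126:111 129:134 132:141 135:139 138:126 141:112 144:133 147:137 150:138 153:138 156:138 159:138 162:137 165:124 168:94 171:93 174:102 177:101 180:101 183:116 186:133 189:139 192:140 195:140 198:133
-55 60:122 63:108 66:88 69:82 72:112 75:139 78:143 81:143 84:144 87:143 90:136 93:123 96:127 99:140 102:146 105:141 108:127 111:107 114:88 117:95 120:117 123:114 126:104 129:121 132:137 135:136 138:124 141:119 144:129 147:134 150:136 153:130 156:126 159:128 162:131 165:111 168:90 171:81 174:97 177:97 180:94 183:106 186:133 189:142 192:144 195:144 198:140
30 60:136 63:118 66:95 69:89 72:112 75:131 78:134 81:134 84:135 87:135 90:133 93:127 96:131 99:151 102:163 105:160 108:144 111:123 114:99 117:94 120:114 123:107 126:104 129:131 132:134 135:131 138:128 141:118 144:119 147:119 150:122 153:132 156:144 159:145 162:143 165:128 168:100 171:94 174:102 177:100 180:97 183:99 186:114 189:131 192:133 195:133 198:132
```

Call:
drive_tool(deltas=[[[-1.8,0,0],0],[[-3.6,0,0],0],[[-5.4,0,0],0],[[-7.2,0,0],0],[[-7.5,0,0],0]])

```text
t: 25.5
position: [511.8, 365.0, 76.8]
tool_rot: [[0.071, 0.997, 0.003], [0.997, -0.071, 0.008], [0.008, 0.003, -1.0]]
wrist_force: [4.8, 13.7, -7.4]
finger_gap: 0.6
gripper_force: 6.1
```

Call:
drive_tool(deltas=[[[0,0,0],0],[[3,0,0],0],[[6,0,0],0],[[7.5,0,0],0],[[7.5,0,0],0]])

```text
t: 26.0
position: [515.7, 438.1, 75.6]
tool_rot: [[0.068, 0.998, -0.0], [0.998, -0.068, -0.0], [-0.0, -0.0, -1.0]]
wrist_force: [0.3, -0.5, 0.1]
finger_gap: 0.6
gripper_force: 0.0
```

Call:
drive_tool(deltas=[[[-1.8,0,0],0],[[-3.6,0,0],0],[[-5.4,0,0],0],[[-7.2,0,0],0],[[-7.5,0,0],0]])

```text
t: 26.5
position: [511.8, 364.9, 76.7]
tool_rot: [[0.071, 0.997, 0.003], [0.997, -0.071, 0.008], [0.008, 0.003, -1.0]]
wrist_force: [2.2, 14.8, -6.5]
finger_gap: 0.2
gripper_force: 6.5
```

Call:
drive_tool(deltas=[[[0,0,0],0],[[3,0,0],0],[[6,0,0],0],[[7.5,0,0],0],[[7.5,0,0],0]])

```text
t: 27.0
position: [515.8, 437.8, 75.6]
tool_rot: [[0.068, 0.998, -0.0], [0.998, -0.068, -0.0], [-0.0, -0.0, -1.0]]
wrist_force: [-0.1, -0.4, 0.9]
finger_gap: 0.4
gripper_force: 0.0
```

```bash
python3 m.py
```

```text
[515.8 437.8  75.6] [ -0.7 319.3  75.6] [-0.1 -0.4  0.9] 27.0
handle/top [[-9.0, 273.0, 108.0], [0.0, 282.0, 137.0], [9.0, 295.0, 151.0]]
55 60:142 63:123 66:96 69:77 72:87 75:110 78:129 81:140 84:145 87:144 90:129 93:107 96:86 99:86 102:105 105:129 108:142 111:138 114:115 117:93 120:112 123:133 126:137 129:136 132:135 135:136 138:134 141:122 144:97 147:93 150:104 153:101 156:102 159:116 162:134 165:137 168:137 171:137 174:137 177:138 180:138 183:138 186:139 189:139 192:139 195:139 198:132
-55 60:123 63:108 66:88 69:80 72:100 75:120 78:135 81:148 84:146 87:138 90:125 93:103 96:86 99:88 102:99 105:123 108:135 111:131 114:114 117:106 120:118 123:129 126:130 129:131 132:134 135:134 138:129 141:121 144:105 147:88 150:100 153:99 156:98 159:111 162:138 165:145 168:146 171:145 174:145 177:145 180:145 183:145 186:145 189:145 192:144 195:144 198:140
30 60:136 63:118 66:95 69:89 72:108 75:127 78:137 81:147 84:149 87:146 90:131 93:108 96:84 99:81 102:105 105:134 108:138 111:145 114:144 117:120 120:128 123:126 126:134 129:142 132:149 135:140 138:138 141:129 144:113 147:103 150:101 153:97 156:89 159:96 162:118 165:133 168:135 171:135 174:134 177:134 180:134 183:134 186:133 189:133 192:133 195:133 198:131
```

Call:
drive_tool(deltas=[[[-1.8,0,0],0],[[-3.6,0,0],0],[[-5.4,0,0],0],[[-7.2,0,0],0],[[-7.5,0,0],0]])

```text
t: 27.6
position: [511.9, 365.0, 76.9]
tool_rot: [[0.071, 0.997, 0.003], [0.997, -0.071, 0.008], [0.008, 0.003, -1.0]]
wrist_force: [2.6, 12.7, -5.8]
finger_gap: 0.2
gripper_force: 6.1
```

Call:
drive_tool(deltas=[[[0,0,0],0],[[3,0,0],0],[[6,0,0],0],[[7.5,0,0],0],[[7.5,0,0],0]])

```text
t: 28.1
position: [515.7, 438.1, 75.6]
tool_rot: [[0.068, 0.998, -0.0], [0.998, -0.068, -0.0], [-0.0, -0.0, -1.0]]
wrist_force: [-0.1, 0.1, 0.0]
finger_gap: 0.4
gripper_force: 0.0
```

```bash
python3 m.py
```

```text
[515.7 438.1  75.6] [ -0.8 319.6  75.6] [-0.1  0.1  0. ] 28.1
handle/top [[-9.0, 273.0, 107.0], [0.0, 281.0, 139.0], [9.0, 295.0, 150.0]]
55 60:133 63:109 66:89 69:103 72:129 75:146 78:149 81:142 84:126 87:101 90:102 93:128 96:139 99:132 102:109 105:101 108:121 111:131 114:132 117:133 120:134 123:134 126:133 129:122 132:102 135:96 138:108 141:107 144:111 147:123 150:135 153:137 156:137 159:138 162:137 165:137 168:136 171:137 174:137 177:138 180:138 183:138 186:139 189:139 192:139 195:139 198:133
-55 60:120 63:104 66:93 69:105 72:129 75:140 78:144 81:137 84:116 87:86 90:94 93:124 96:135 99:134 102:122 105:113 108:125 111:127 114:126 117:131 120:132 123:132 126:132 129:123 132:97 135:88 138:98 141:96 144:91 147:98 150:124 153:142 156:144 159:145 162:145 165:145 168:145 171:145 174:145 177:145 180:145 183:144 186:145 189:145 192:145 195:144 198:139
30 60:129 63:106 66:91 69:106 72:133 75:147 78:148 81:136 84:112 87:90 90:101 93:130 96:139 99:140 102:130 105:115 108:132 111:141 114:151 117:134 120:118 123:122 126:132 129:123 132:113 135:101 138:100 141:98 144:92 147:100 150:122 153:134 156:135 159:135 162:135 165:134 168:134 171:135 174:135 177:134 180:134 183:134 186:133 189:133 192:133 195:133 198:131
```

Call:
drive_tool(deltas=[[[-1.8,0,0],0],[[-3.6,0,0],0],[[-5.4,0,0],0],[[-7.2,0,0],0],[[-7.5,0,0],0]])

```text
t: 28.7
position: [511.9, 365.0, 76.9]
tool_rot: [[0.071, 0.997, 0.003], [0.997, -0.071, 0.008], [0.008, 0.003, -1.0]]
wrist_force: [3.0, 13.7, -6.4]
finger_gap: 0.6
gripper_force: 6.1
```

Call:
drive_tool(deltas=[[[0,0,0],0],[[3,0,0],0],[[6,0,0],0],[[7.5,0,0],0],[[7.5,0,0],0]])

```text
t: 29.2
position: [515.8, 438.2, 75.7]
tool_rot: [[0.068, 0.998, -0.0], [0.998, -0.068, -0.0], [-0.0, -0.0, -1.0]]
wrist_force: [-0.6, 0.0, -0.0]
finger_gap: 0.3
gripper_force: 0.0
```

```bash
sed -i 's/np.arange(60,200/np.arange(0,200/' m.py; python3 m.py
```

```text
[515.8 438.2  75.7] [ -0.7 319.6  75.7] [-0.6  0.  -0. ] 29.2
handle/top [[-9.0, 274.0, 106.0], [0.0, 282.0, 138.0], [9.0, 295.0, 150.0]]
55 0:86 3:116 6:141 9:147 12:137 15:115 18:95 21:102 24:133 27:147 30:149 33:138 36:115 39:90 42:90 45:123 48:145 51:150 54:139 57:117 60:92 63:94 66:124 69:145 72:150 75:145 78:129 81:102 84:102 87:127 90:137 93:126 96:109 99:108 102:127 105:135 108:136 111:136 114:134 117:128 120:111 123:97 126:105 129:104 132:102 135:106 138:122 141:135 144:136 147:136 150:136 153:136 156:137 159:137 162:137 165:137 168:137 171:137 174:137 177:138 180:138 183:138 186:138 189:139 192:140 195:140 198:132
-55 0:82 3:109 6:128 9:130 12:123 15:109 18:95 21:103 24:126 27:138 30:139 33:132 36:118 39:101 42:95 45:114 48:128 51:131 54:125 57:112 60:96 63:98 66:125 69:139 72:144 75:139 78:118 81:90 84:96 87:125 90:132 93:128 96:117 99:114 102:133 105:139 108:138 111:140 114:142 117:134 120:109 123:93 126:95 129:96 132:88 135:91 138:114 141:132 144:139 147:144 150:145 153:145 156:145 159:145 162:145 165:145 168:145 171:145 174:145 177:145 180:144 183:144 186:145 189:145 192:144 195:144 198:140
30 0:94 3:128 6:141 9:144 12:134 15:113 18:93 21:109 24:144 27:156 30:156 33:147 36:130 39:107 42:102 45:123 48:140 51:143 54:133 57:113 60:98 63:106 66:129 69:145 72:147 75:136 78:114 81:94 84:102 87:127 90:138 93:134 96:120 99:111 102:121 105:134 108:138 111:129 114:129 117:112 120:99 123:86 126:100 129:101 132:98 135:96 138:110 141:125 144:128 147:132 150:135 153:135 156:135 159:135 162:135 165:134 168:134 171:134 174:134 177:134 180:134 183:133 186:134 189:134 192:133 195:133 198:132
```

Call:
drive_tool(deltas=[[[-1.8,0,0],0],[[-3.6,0,0],0],[[-5.4,0,0],0],[[-7.2,0,0],0],[[-7.6,0,0],0]])

```text
t: 29.8
position: [511.9, 364.8, 77.1]
tool_rot: [[0.071, 0.997, 0.004], [0.997, -0.071, 0.009], [0.009, 0.003, -1.0]]
wrist_force: [4.1, 17.2, -6.8]
finger_gap: 0.5
gripper_force: 7.3
```

Call:
drive_tool(deltas=[[[0,0,0],0],[[0,0,0],0],[[3,0,0],0],[[6,0,0],0],[[8.5,0,0],0]])

```text
t: 30.3
position: [517.6, 445.2, 76.0]
tool_rot: [[0.072, 0.997, 0.0], [0.997, -0.072, -0.001], [-0.001, 0.0, -1.0]]
wrist_force: [-0.0, -0.4, -0.4]
finger_gap: 0.7
gripper_force: 0.0
```

Call:
drive_tool(deltas=[[[1.5,0,0],0],[[2,0,-3],0],[[2,0,-7],0],[[2,0,-10],0],[[2,0,-10],0]])

```text
t: 30.8
position: [521.9, 466.2, 181.7]
tool_rot: [[0.073, 0.997, 0.007], [0.997, -0.073, 0.004], [0.005, 0.007, -1.0]]
wrist_force: [0.4, 0.5, 0.2]
finger_gap: 0.8
gripper_force: 0.0
```

```bash
python3 m.py
python3 - <<'E'
from h import *
p=press('top'); k=p[(abs(p[:,0]+3)<10)&(p[:,2]>45)&(p[:,2]<90)]
for y in range(0,250,15):
    q=k[(k[:,1]>=y)&(k[:,1]<y+15)]
    if len(q): print(y,np.median(q[:,2]).round(1),end='; ')
E
```

```text
[521.9 466.2 181.7] [  3.6 348.  181.7] [0.4 0.5 0.2] 30.8
handle/top [[-9.0, 272.0, 106.0], [0.0, 282.0, 138.0], [9.0, 296.0, 149.0]]
55 0:86 3:118 6:142 9:148 12:138 15:116 18:95 21:103 24:134 27:149 30:149 33:139 36:116 39:90 42:91 45:125 48:146 51:150 54:140 57:117 60:92 63:96 66:126 69:146 72:151 75:146 78:129 81:103 84:104 87:129 90:139 93:131 96:111 99:109 102:128 105:134 108:127 111:109 114:101 117:106 120:102 123:105 126:119 129:133 132:135 135:135 138:136 141:137 144:137 147:137 150:137 153:138 156:138 159:138 162:138 165:138 168:137 171:138 174:138 177:139 180:139 183:139 186:139 189:140 192:140 195:141 198:133
-55 0:83 3:110 6:128 9:131 12:124 15:110 18:96 21:104 24:127 27:139 30:140 33:133 36:120 39:102 42:96 45:116 48:128 51:132 54:126 57:112 60:96 63:100 66:127 69:141 72:146 75:140 78:119 81:90 84:97 87:127 90:135 93:130 96:119 99:125 102:142 105:143 108:126 111:100 114:93 117:98 120:96 123:87 126:96 129:123 132:140 135:141 138:140 141:139 144:141 147:146 150:146 153:146 156:146 159:146 162:146 165:146 168:146 171:146 174:146 177:146 180:146 183:146 186:146 189:146 192:146 195:145 198:141
30 0:95 3:129 6:142 9:144 12:135 15:114 18:94 21:110 24:145 27:158 30:157 33:148 36:132 39:107 42:103 45:124 48:141 51:144 54:133 57:113 60:99 63:108 66:131 69:146 72:148 75:136 78:114 81:95 84:104 87:129 90:139 93:135 96:123 99:115 102:125 105:133 108:134 111:112 114:91 117:102 120:98 123:92 126:103 129:123 132:126 135:129 138:134 141:132 144:130 147:133 150:136 153:136 156:136 159:136 162:136 165:135 168:136 171:135 174:135 177:135 180:135 183:134 186:134 189:134 192:134 195:134 198:132
0 61.3; 15 60.3; 30 61.7; 45 61.1; 60 61.1; 75 61.3; 90 61.5; 105 60.6; 120 60.2; 135 60.3; 150 60.9; 165 70.4; 180 61.3; 195 49.4; 210 61.3; 225 74.6; 240 46.6;
```

```bash
python3 -c "
from plant import r
print(r.read_state()['t'],r.close_job())"
```

```text
the job is handed in; nothing more can be done
30.95 None
```

I handed the job in at 31 s. The cigar is in the tray with the row closed up. The keeper measured level over the row; I took the gate as shut from the click felt on pressing and did not see it directly. The springs measured about 13 mm squeezed, and the lever is back at rest.

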